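Hang the earring hangers on the jewellery stand

ROBOT

A 6-joint arm with a two-finger parallel gripper is mounted at the origin on the work surface. World frame = base frame: x ahead of the robot, y to its left, z up, the work surface at z = 0. Lengths are in mm, angles in rad, forces in N, time in s.
With the tool pointing down it reaches from about 350 to 875 mm from the base axis. Payload 4.2 kg.
Tool frame: the origin (TCP) lies between the finger pads; the fingertips stand 17 mm ahead of it and the grasp point (between the pads) lies 2 mm behind it; z points along the fingers, y is the line along which they close (so a half turn about z gives the same grasp; the last joint's range is limited). The gripper opens to 85 mm and grips with 20 to 120 N. Pads are 22 mm wide; open, the fingers measure 114 mm over their backs; the gripper's body (76 mm by 85 mm) begins 54 mm behind the grasp point. The pads swing forward as they close: fully open they stand 13 mm farther back than shut.
Start: joints at [-1.042, 0.385, 0.008, 0, -1.194, -0.259], TCP at [166.603, -602.364, 248.312] pointing down, gripper open.
Joint ranges: [-3.14, 3.14], [-1.21, 2.06], [-1.07, 1.41], [-3.16, 2.05], [-2.99, -0.16], [-3.1, 3.1]. Speed limits (rad/s): [2.79, 2.79, 3.14, 3.14, 3.14, 3.14].

INTERFACE

Orientations are given as a unit quaternion [x, y, z, w].
In Python, from bench import arm gives the robot as it stands.
- The arm moves only by the shell command python3 jog.py 'ROWS' [OPENING]. ROWS is a JSON object with one list for each field, all of the same length, 1 to 10, a row being the entries at one place: x, y, z (the shift in mm), rx, ry, rz (a rotation vector in rad); each row is the pose to reach, as a shift and turn from the pose commanded when the command began, along the tool's axes at that moment; what a row does not reach only later rows make up. A row lasts 1/10 s, in which the tool goes at most 50 mm and 0.15 rad, less where a joint would pass 70% of its speed; a pose out of reach is approached as far as the arm can. OPENING is the finger opening in mm, set as the command begins (- or left out keeps the last). The fingers move at their own pace and stop on an object; the grip force is fixed at half the most. Time passes only in rows, so rows that do not move let the fingers close. It prints the time, the measured TCP pose, the force, the opening and the grip force at its end. Input that does not fit is refused with a message, and nothing moves.
- arm.read_state(): the state, without advancing time (a new reading comes with each control period).
- arm.get_image(name): name is "scene" or "top" or "wrist"; returns the picture (420x560x3 uint8, blue, green, red); there is no depth.
- arm.get_calibration(name): a dict with "K" (3x3 intrinsics, pixels), "D" ([k1, k2, p1, p2, k3] as OpenCV has them; the pictures are not rectified), "rvec" (rotation vector, rad) and "tvec" (3), from world to camera coordinates, as OpenCV has them. Camera axes: x right, y down, z forward; pixel columns grow to the right and rows downward; lengths in mm; the calibration is good to about 2 mm. A picture is of the moment at which its call begins: read the wrist's pose just before it. get_calibration takes no time and is no camera call; for the wrist camera it gives the pose at the moment of the call.
- arm.job_done(): hands the job in; it is judged then, once.
The state is a dict: "clock": time; "joints": joint angles; "joint_vel": joint speeds; "joint_efforts": joint torques, N m; "position": TCP position; "ee_rot": TCP orientation; "contact_force": force on the tool from outside, world axes, zero at the start; "wrist_torque": the same for the moment, N m; "gripper_width": finger opening in mm; "grasp_force": force on a finger pad.
Only numpy, scipy, OpenCV 4.12 (cv2) and the standard library are available. Lean on these libraries where they do the work, as an engineer would, in place of code of your own. Each camera call takes 0.05 s, during which the arm holds its last target. There are 200 camera calls.

TASK

Hang both earring hangers from the dowel rack on the rail of the jewellery stand: under its shelf there is no room to hook them on, so start each at the open end of the rail and slide it along. The long hanger must end centred over the oblong tray and the short one centred over the round dish, both hanging still and square across the rail. Leave the palette, clock, remotes, and the bottle and jar on the shelf where they are.

Things in the scene. Friction and masses are not known exactly. Their poses are not given: they have to be found in the camera images.
- long_hanger: oak earring hanger 165 mm long, 9 mm thick, about 70 g; its board stands in its own x-z plane (x along it, z up). Origin under the middle of its straight lower edge. Solid lower bar 22 mm high, shoulders rising to 66 mm at the middle (about 39 mm high 48 mm from the middle). Starts upright in the dowel rack, axes parallel to the rack's, hook mouth away from the robot
- long_hanger_hook (a point): inner side of the long hanger's hook crest, 119.5 mm above its lower edge, on the rail when hung. The hook, 5 mm wire in the board's plane, is a half circle of 36 mm centre-line diameter, top 124.5 mm above the lower edge; the wire stands in the middle up to 74 mm, then bends out to the -x side; the free tip ends on the +x side 101.5 mm above the lower edge, so the mouth opens to +x and down
- short_hanger: oak earring hanger 130 mm long, 9 mm thick, about 55 g; its board stands in its own x-z plane (x along it, z up). Origin under the middle of its straight lower edge. Solid lower bar 22 mm high, shoulders rising to 66 mm at the middle (about 32 mm high 48 mm from the middle). Starts upright in the dowel rack, axes parallel to the rack's, hook mouth away from the robot
- short_hanger_hook (a point): inner side of the short hanger's hook crest, 119.5 mm above its lower edge, on the rail when hung. The hook, 5 mm wire in the board's plane, is a half circle of 36 mm centre-line diameter, top 124.5 mm above the lower edge; the wire stands in the middle up to 74 mm, then bends out to the -x side; the free tip ends on the +x side 101.5 mm above the lower edge, so the mouth opens to +x and down
- stand: fixed brown wood jewellery stand. Origin on the table below the rail's middle; x away from the robot, y along the rail to the robot's left, z up. Base board 14 mm thick, x -100 to +115, y -235 to +235 mm. Rail along y at x = 0, y -220 to +220 mm, on a 16 mm post at each end (left one with a ball, top 275 mm up). Two 14 mm rear posts at x = +100 mm (y -220, +30), up to the shelf
- rail_mid (a point): middle of the rail's axis, 250 mm above the table; axes as the stand's, y along the rail. The rail is a fixed steel rod 10 mm thick
- shelf_corner (a point): front left corner of the stand's shelf at its underside: 271 mm up (16 mm above the rail's top: too low to hook a hanger on), at x -50, y +40 mm in the stand's frame. The shelf is 12 mm thick and runs from here to y -228 and x +112 mm; left of it (y +40 to +212 mm) the rail is open above
- long_tray: white oblong ceramic tray, 170 mm (x) by 60 mm (y), 16 mm high, fixed on the stand's base below the shelf. Origin under its centre, axes as the stand's; its centre line along x crosses below the rail
- round_dish: white round ceramic dish, 80 mm across, 20 mm high, fixed on the stand's base below the shelf. Origin under its centre, axes as the stand's
- dowel_rack: fixed dark wood dowel rack: board 76 (x) by 190 (y) mm, top 45 mm up; three places at y -60, 0, +60 mm, each with two pairs of 8 mm dowels (x -18, +18 mm; up to 83 mm above the table) that hold a 9 mm board upright with 4 mm play. Origin under its centre, x away from the robot. Both hangers and the palette stand on its board, in any order; hangers reach out at both ends
- palette: black make-up palette, 75 by 9 by 72 mm, standing on edge in one place of the dowel rack; origin under its centre; leave it there
- clock: round grey bedside clock with domed glass, 110 mm across, 70 mm high, loose; origin under its centre
- remote_a: black remote control, 170 by 44 by 18 mm, lying loose; origin under its centre, x along its length
- remote_b: black remote control, 145 by 44 by 18 mm, lying loose; origin under its centre, x along its length
- perfume: perfume bottle, 32 by 46 mm, 91 mm high, loose on the stand's shelf; origin under its centre
- cream_jar: white cream jar, 48 mm across, 42 mm high, loose on the stand's shelf; origin under its centre
- plant: succulent in a black pot, pot 94 mm across, leaves to about 165 mm high and 60 mm out from the centre, fixed; origin under its centre

How it is judged:
By the outcome, as a careful person would: the job done as asked, in the order asked, and still so for the second after the job is handed in, with the robot touching nothing.
It also fails if it takes over 69 s, if anything falls off the work surface, if the arm or the gripper's body presses on something with over 40 N, if the wrist force passes 120 N, or if a joint passes its speed limit or range.

## Working session

There is one attempt and no reset: what is moved stays moved. The work goes in short steps, Python scripts to look and compute and a shell command to move; the robot and the scene stay as the last step left them, time stands still between calls to the robot, and variables do not carry over. Pictures are saved under pics/ and viewed, at most 10 in all, crops included, and the job is handed in when it is done.

```bash
ls; mkdir -p pics; python3 - <<'E'
from bench import arm
import cv2,numpy as np
s=arm.read_state();print(s['clock'],s['position'],s['ee_rot'])
for n in("scene","top"):
    cv2.imwrite(f"pics/{n}0.png",arm.get_image(n))
    c=arm.get_calibration(n);print(n,c)
E
```

```text
bench.py
jog.py
pics
0.0 [ 166.47390697 -601.84324881  247.21270054] [-1.34409228e-01  9.90925283e-01  1.09679532e-03 -1.99033049e-04]
scene {'K': array([[546.7893665 ,   0.        , 283.4267895 ],
       [  0.        , 546.7893665 , 206.45259389],
       [  0.        ,   0.        ,   1.        ]]), 'D': array([-0.1800258,  0.       ,  0.       ,  0.       ,  0.       ]), 'rvec': array([ 2.14578231,  0.90000297, -0.39691208]), 'tvec': array([-369.65681523, -102.13165599, 1834.77350224])}
top {'K': array([[408.42672237,   0.        , 280.68877315],
       [  0.        , 408.42672237, 207.7561347 ],
       [  0.        ,   0.        ,   1.        ]]), 'D': array([0.03898568, 0.        , 0.        , 0.        , 0.        ]), 'rvec': array([ 2.05064616, -2.1744654 ,  0.22067755]), 'tvec': array([  10.24043401,  548.49464508, 1293.79529782])}
```

View pics/scene0.png

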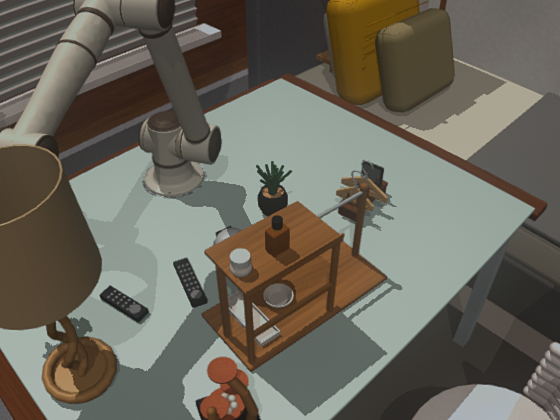

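View pics/top0.png

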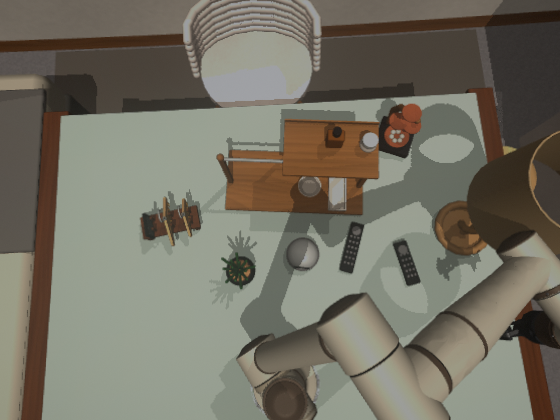

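Both views show the stand (open rail end at top-view px (222,158)), the rack at about (171,221) with the palette leftmost and two hangers at about (168,220) and (187,218), tray (338,192), dish (310,186). Enlarging for precise pixels.

```bash
cat > h.py <<'E'
import cv2,numpy as np
from bench import arm
from scipy.spatial.transform import Rotation as R
def cal(n):
    c=arm.get_calibration(n);Rm=cv2.Rodrigues(np.array(c['rvec'],float))[0];return c['K'],c['D'],Rm,np.array(c['tvec'],float).ravel()
def plane(px,z,c):
    K,D,Rm,t=c
    p=cv2.undistortPoints(np.array(px,float).reshape(-1,1,2),K,D).reshape(-1,2)
    d=np.c_[p,np.ones(len(p))]@Rm; o=-Rm.T@t
    z=np.broadcast_to(np.array(z,float),(len(p),))
    return o+d*((z-o[2])/d[:,2])[:,None]
def proj(P,c):
    K,D,Rm,t=c
    return cv2.projectPoints(np.array(P,float).reshape(-1,1,3),cv2.Rodrigues(Rm)[0],t,K,D)[0].reshape(-1,2)
E
python3 - <<'E'
import cv2,numpy as np
a=cv2.imread('pics/top0.png')
x=cv2.resize(a[95:225,130:220],None,fx=4,fy=4,interpolation=cv2.INTER_CUBIC)   # 360x520
y=cv2.resize(a[95:225,210:320],None,fx=4,fy=4,interpolation=cv2.INTER_CUBIC)   # 440x520
x=np.hstack([x,y]);cv2.imwrite('pics/c1.png',x)
s=cv2.imread('pics/scene0.png')
cv2.imwrite('pics/c2.png',cv2.resize(s[150:350,195:405],None,fx=3,fy=3,interpolation=cv2.INTER_CUBIC)[:600])
E
```

```text
(no output)
```

View pics/c1.png

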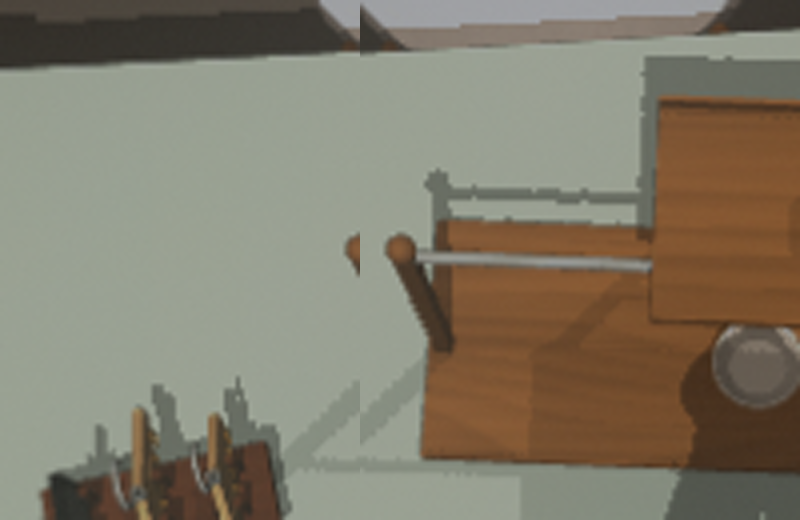

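View pics/c2.png

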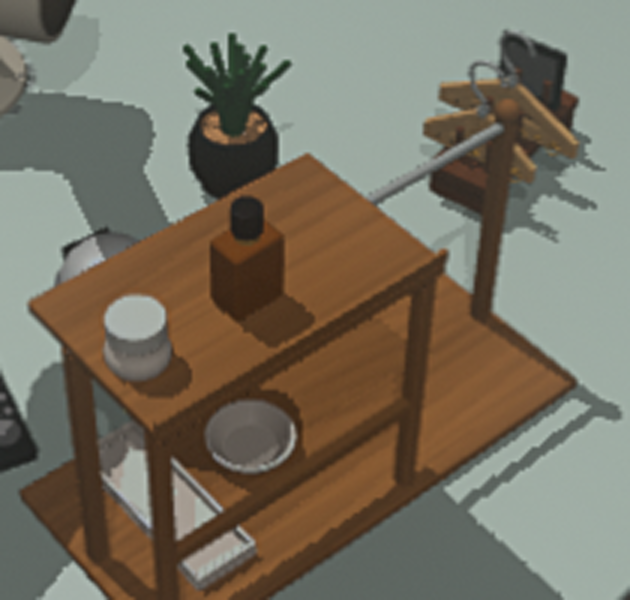

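The crops give the stand's corners (shelf front-left, base corners, ball), hook mouths and boards; the longer hanger is the middle one. Now compute poses.

```bash
cat > m.py <<'E'
from h import *
from scipy.optimize import least_squares
c=cal('top');a=cv2.imread('pics/top0.png');sc=cal('scene')
L=np.array([[-100,235,14],[115,235,14],[-50,40,283],[112,40,283],[-50,-228,283],[112,-228,283],[-100,-235,14],[0,220,270]],float)
px=np.array([[225.2,209.5],[229.5,150],[282.5,175],[284.2,119.5],[379,178],[379,122],[362,214.3],[220,157]])
SL=np.array([[115,235,14],[112,40,283],[-50,40,283]],float)
spx=np.array([[195+575/3,150+383/3],[195+445/3,150+252/3],[195+308/3,150+154/3]])
def tf(p,P):
    return np.c_[R.from_euler('z',p[2]).apply(P)+[p[0],p[1],0]]
f=lambda p:(proj(tf(p,L),c)-px).ravel()
r=least_squares(f,[550,50,0],loss='soft_l1');S=r.x;print('stand',S,'\n',f(S).reshape(-1,2).round(1))
print('scene resid',(proj(tf(S,SL),sc)-spx).round(1))
# dish/tray
hsv=cv2.cvtColor(a,cv2.COLOR_BGR2HSV)
g=hsv[...,1]
def world(pxs,z):return plane(pxs,z,c)
inv=lambda P:R.from_euler('z',-S[2]).apply(P-[S[0],S[1],0])
m=((g<45)&(hsv[...,2]>60)).astype(np.uint8);
for nm,(x0,x1,y0,y1) in dict(dish=(297,324,172,200),tray=(326,348,176,212)).items():
    q=np.zeros_like(m);q[y0:y1,x0:x1]=m[y0:y1,x0:x1]
    ct=max(cv2.findContours(q,cv2.RETR_EXTERNAL,cv2.CHAIN_APPROX_NONE)[0],key=cv2.contourArea)[:,0]
    print(nm,ct.min(0),ct.max(0));W=inv(world(ct,32))
    print(' stand-frame min/max',W.min(0).round(),W.max(0).round(), cv2.minEnclosingCircle(W[:,:2].astype(np.float32)))
# oak
oak=((hsv[...,0]>10)&(hsv[...,0]<26)&(g>70)&(hsv[...,2]>110)).astype(np.uint8);q=np.zeros_like(oak);q[185:260,135:215]=oak[185:260,135:215]
n,lb,st,ce=cv2.connectedComponentsWithStats(q)
for i in range(1,n):
    if st[i,4]>15: print(i,st[i],ce[i])
cv2.imwrite('pics/c3.png',np.hstack([cv2.resize(a[185:260,135:215],None,fx=5,fy=5,interpolation=cv2.INTER_CUBIC),cv2.resize(np.repeat((q*255)[185:260,135:215,None],3,2),None,fx=5,fy=5,interpolation=0)]))
E
python3 m.py
```

```text
stand [ 6.40553089e+02 -7.53804038e+01 -9.30234523e-02] 
 [[-0.3 -0.2]
 [-0.8 -0.5]
 [ 0.1 -0.3]
 [ 0.3  0.8]
 [ 0.2 -0.2]
 [-0.5  1. ]
 [ 1.  -0.3]
 [-0.   0. ]]
scene resid [[-0.9 -3.1]
 [-1.5  1.6]
 [-2.5 -2.4]]
dish [316 177] [319 182]
 stand-frame min/max [  2. -83.  32.] [ 20. -72.  32.] ((11.032886505126953, -77.2487564086914), 10.150331497192383)
tray [329 178] [345 210]
 stand-frame min/max [ -92. -171.   32.] [  19. -116.   32.] ((-35.77196502685547, -145.42837524414062), 60.78631591796875)
1 [163 197   3  20  53] [163.90566038 205.88679245]
2 [182 199   2  14  27] [182.48148148 205.25925926]
3 [183 216   8  21  53] [186.47169811 225.71698113]
4 [164 220  10  26  70] [168.34285714 232.21428571]
```

View pics/c3.png

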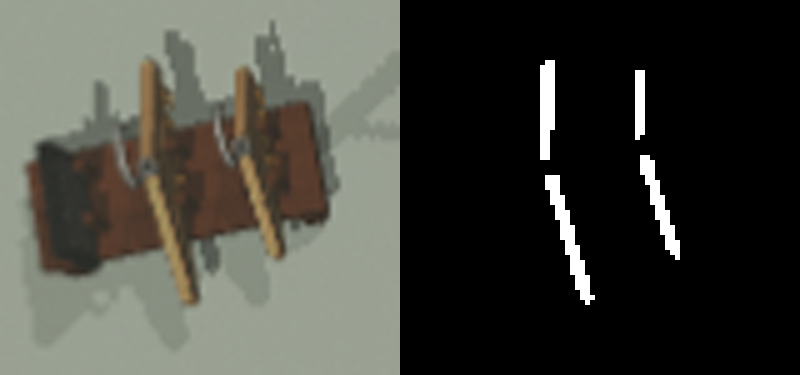

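```bash
cat >> m.py <<'E'
print('---')
o=np.array([135,185])
rk=world(o+np.array([[28,165],[310,103],[327,212],[48,272]])/5-.4,45);print('rack corners',rk.round(1),rk.mean(0).round(1))
v=rk[0]-rk[1]+rk[3]-rk[2];print('yaw rack',np.arctan2(-v[0],v[1]),np.linalg.norm(rk[0]-rk[1]),np.linalg.norm(rk[1]-rk[2]))
for n,e in dict(long=[[150,60],[191,304]],short=[[243,68],[280,258]]).items():
    W=world(o+np.array(e)/5-.4,67);d=W[0]-W[1];print(n,W.round(1),W.mean(0).round(1),np.linalg.norm(d),'yaw',np.arctan2(d[1],d[0]))
d=inv(world([[309.25,186.25]],34));print('dish',d)
E
python3 m.py | sed -n '/---/,$p'
cat > g.py <<'E'
from h import *
def rot(yaw,pitch):
    z=np.array([np.cos(yaw)*np.cos(pitch),np.sin(yaw)*np.cos(pitch),-np.sin(pitch)]);y=np.array([-np.sin(yaw),np.cos(yaw),0])
    return R.from_matrix(np.c_[np.cross(y,z),y,z])
class Seq:
    "rows from the present pose to TCP poses"
    def __init__(s,p=None,q=None):
        st=arm.read_state();s.p=np.array(st['position']) if p is None else np.array(p,float);s.R=R.from_quat(st['ee_rot']) if q is None else R.from_quat(q)
        print('t',round(st['clock'],2),'tcp',np.round(st['position'],1),'F',np.round(st['contact_force'],1),'w',round(st['gripper_width'],1),'g',round(st['grasp_force'],1))
        z=s.R.as_matrix()[:,2];y=s.R.as_matrix()[:,1];print('yaw(y)',round(float(np.arctan2(-y[0],y[1])),3),'roll y.z',round(y[2],3),'pitch',round(float(np.arcsin(-z[2])),3))
    def to(s,P,yaw,pitch,name=''):
        Q=rot(yaw,pitch);d=s.R.inv().apply(np.array(P,float)-s.p);w=(s.R.inv()*Q).as_rotvec()
        print(name,*d.round(1),*w.round(3))
LONG=(524.6,344.6,.16); SHORT=(533.3,285.5,.163)
STAND=(640.55,-75.38,-.093)
def grasp(h,hx,hz,base,pitch,back=0,dx=0):
    z=rot(h[2],pitch).as_matrix()[:,2]
    return np.array([h[0]+hx*np.cos(h[2]),h[1]+hx*np.sin(h[2]),base+hz])+(2-back)*z
E
python3 - <<'E'
from g import *
s=Seq()
s.to([420,-200,420],-.0,1.4,'A')
s.to([380,150,350],.16,1.0,'B')
s.to(grasp(LONG,-66,18,45,.785,110),.16,.785,'C')
E
```

```text
t 0.1 tcp [ 166.5 -601.9  247.3] F [-0.2 -0.2 -0.2] w 85.4 g 0.0
yaw(y) 0.27 roll y.z 0.002 pitch 1.569
A -351.4 320.2 -172.1 0.025 -0.17 0.269
B -406.1 668.1 -101.4 0.033 -0.57 0.106
C -455.8 832.3 109.6 0.045 -0.785 0.103
```

```bash
python3 jog.py '{"x": [-351,-351,-351,-351,-351,-351,-351,-406,-406,-406],"y": [320,320,320,320,320,320,320,668,668,668],"z": [-172,-172,-172,-172,-172,-172,-172,-101,-101,-101],"rx": [0.025,0.025,0.025,0.025,0.025,0.025,0.025,0.033,0.033,0.033],"ry": [-0.17,-0.17,-0.17,-0.17,-0.17,-0.17,-0.17,-0.57,-0.57,-0.57],"rz": [0.269,0.269,0.269,0.269,0.269,0.269,0.269,0.106,0.106,0.106]}' 32; python3 - <<'E'
from g import *
s=Seq()
s.to([380,150,350],.16,1.0,'B')
s.to(grasp(LONG,-66,18,45,.785,110),.16,.785,'C')
E
```

```text
clock: 1.1
position: [353.8, -172.9, 362.0]
ee_rot: [-0.077, 0.956, 0.022, 0.284]
contact_force: [0.4, 2.4, 1.1]
gripper_width: 32.1
grasp_force: 0.0
t 1.1 tcp [ 353.8 -172.9  362. ] F [0.4 2.4 1.1] w 32.1 g 0.0
yaw(y) 0.161 roll y.z -0.001 pitch 0.994
B -58.6 314.6 52.0 -0.001 0.006 0.001
C 29.8 483.9 245.6 -0.0 -0.209 0.001
```

```bash
python3 jog.py '{"x": [-58,-58,-58,-58,-58,-58,30,30,30,30],"y": [315,315,315,315,315,315,484,484,484,484],"z": [52,52,52,52,52,52,246,246,246,246],"rx": [0,0,0,0,0,0,0,0,0,0],"ry": [0,0,0,0,0,0,-0.209,-0.209,-0.209,-0.209],"rz": [0,0,0,0,0,0,0,0,0,0]}'; python3 jog.py '{"x": [0,0],"y": [0,0],"z": [0,0],"rx": [0,0],"ry": [0,0],"rz": [0,0]}' | tail -0;  python3 - <<'E'
from g import *
s=Seq()
s.to(grasp(LONG,-66,18,45,.785,110),.16,.785,'C')
s.to(grasp(LONG,-66,18,45,.785,0),.16,.785,'G')
cv2.imwrite('pics/w1.png',arm.get_image('wrist'))
c=cal('wrist');print(proj([[443.1,331.4,56],[606.1,357.7,56],[459.4,334.1,75]],c))
E
```

```text
clock: 2.1
position: [395.5, 135.3, 315.1]
ee_rot: [-0.088, 0.927, 0.033, 0.363]
contact_force: [0.4, -1.0, 0.3]
gripper_width: 32.1
grasp_force: 0.0
t 2.3 tcp [395.5 132.3 314.6] F [ 0.4 -0.2  0.6] w 32.4 g 0.0
yaw(y) 0.18 roll y.z -0.001 pitch 0.827
C 101.9 188.7 144.2 0.013 -0.042 0.015
G 97.4 187.3 254.1 0.013 -0.042 0.015
[[433.71300419  85.90618261]
 [389.48913631 169.8688504 ]
 [432.27310632 107.01671973]]Exception ignored on flushing sys.stdout:
BrokenPipeError: [Errno 32] Broken pipe
```

View pics/w1.png

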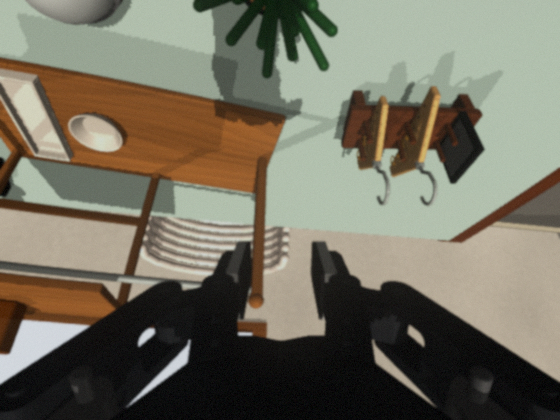

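The wrist view confirms the long hanger's near end at about (433,88), agreeing with my projection (434,86), and shows the dish at (96,133) and tray at (35,115). I'll measure those from this frame and proceed.

```bash
python3 - <<'E'
from g import *
a=cv2.imread('pics/w1.png');c=cal('wrist');h=cv2.cvtColor(a,cv2.COLOR_BGR2HSV)
S=STAND;inv=lambda P:R.from_euler('z',-S[2]).apply(P-[S[0],S[1],0])
m=(h[...,1]<80).astype(np.uint8)
for nm,(x0,x1,y0,y1),z in(('dish',(60,132,105,158),34),('tray',(0,76,66,164),30)):
    q=np.zeros_like(m);q[y0:y1,x0:x1]=m[y0:y1,x0:x1]
    ct=max(cv2.findContours(q,cv2.RETR_EXTERNAL,cv2.CHAIN_APPROX_NONE)[0],key=cv2.contourArea)[:,0]
    W=inv(plane(ct,z,c));print(nm,ct.min(0),ct.max(0),W.min(0).round(1),W.max(0).round(1),cv2.minAreaRect(W[:,:2].astype(np.float32)))
print('shelf/base check',inv(plane([[288,118],[254,192]],14,c)))
E
python3 jog.py '{"x": [101,101,101,101,101,101,101,101],"y": [188,188,188,188,188,188,188,188],"z": [144,144,144,144,144,144,144,144],"rx": [0.013,0.013,0.013,0.013,0.013,0.013,0.013,0.013],"ry": [-0.042,-0.042,-0.042,-0.042,-0.042,-0.042,-0.042,-0.042],"rz": [0.015,0.015,0.015,0.015,0.015,0.015,0.015,0.015]}' ;  python3 - <<'E'
from g import *
s=Seq()
s.to(grasp(LONG,-66,18,45,.785,0),.16,.785,'G')
a=arm.get_image('wrist');cv2.imwrite('pics/w2.png',a)
c=cal('wrist');print(proj([[443.1,331.4,56],[606.1,357.7,56],[459.4,334.1,75]],c))
E
```

```text
dish [ 69 114] [121 151] [-52.1 -85.   34. ] [33.4 -6.9 34. ] ((-8.77157211303711, -45.43992614746094), (80.14505767822266, 78.94978332519531), 14.423357963562012)
tray [ 0 69] [ 71 161] [-101.8 -172.1   30. ] [  83.7 -101.    30. ] ((-9.111473083496094, -136.47225952148438), (70.52940368652344, 185.65858459472656), 89.58234405517578)
shelf/base check [[-99.43764988 241.93204806  14.        ]
 [114.74769033 231.17083846  14.        ]]
clock: 3.15
position: [395.4, 143.4, 308.4]
ee_rot: [-0.094, 0.929, 0.037, 0.355]
contact_force: [1.2, -0.8, 0.2]
gripper_width: 32.1
grasp_force: 0.0
t 3.15 tcp [395.4 143.4 308.4] F [ 1.2 -0.8  0.2] w 32.1 g 0.0
yaw(y) 0.202 roll y.z 0.003 pitch 0.84
G 88.7 173.2 252.6 0.031 -0.055 0.029
[[422.80196055  93.34259017]
 [379.54443321 176.44426165]
 [421.3022278  114.39309035]]
```

View pics/w2.png

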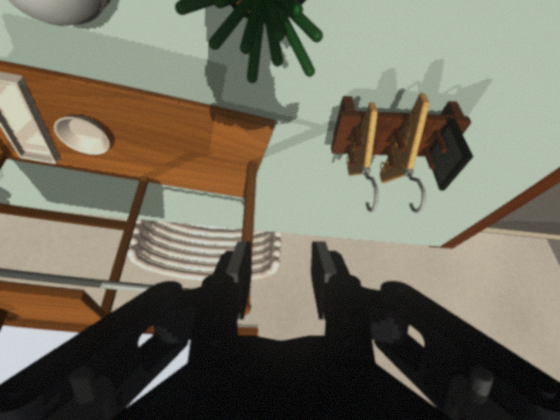

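It barely moved (same scene, shifted by ~11 px): probably near a joint limit or singularity. Checking joints.

```bash
python3 -c "
from bench import arm
s=arm.read_state();print(s['joints'].round(3) if hasattr(s['joints'],'round') else s['joints'],s['joint_vel'],s['position'])"
```

```text
[ 0.756 -0.329 -1.068  1.125 -0.397 -3.096] [ 0.00039919  0.00177945  0.00172876  0.00037886 -0.00188263 -0.00082267] [395.38826375 143.35023306 308.33068553]
```

```bash
cat > log.py <<'E'
import json
from bench import arm
s=arm.read_state()
open('samples.jsonl','a').write(json.dumps([list(map(float,s[k])) for k in('joints','position','ee_rot')])+'\n')
print([round(float(v),3) for v in s['joints']])
E
python3 log.py
python3 jog.py '{"x": [-58,-116,-116,-116,-116,-116],"y": [-10,-20,-20,-20,-20,-20],"z": [-20,-42,-42,-42,-42,-42],"rx": [0,0,0,0,0,0],"ry": [0,0,0,0,0,0],"rz": [-0.3,-0.6,-0.6,-0.6,-0.6,-0.6]}' | grep pos; python3 log.py
python3 jog.py '{"x": [0,0,0,0,0,0],"y": [0,0,0,0,0,0],"z": [0,0,0,0,0,0],"rx": [0,0,0,0,0,0],"ry": [0.3,0.3,0.3,0.3,0.3,0.3],"rz": [-0.6,-0.6,-0.6,-0.6,-0.6,-0.6]}' | grep pos; python3 log.py
python3 jog.py '{"x": [0,0,0,0,0,0],"y": [0,0,0,0,0,0],"z": [0,0,0,0,0,0],"rx": [0,0,0,0,0,0],"ry": [0,0,0,0,0,0],"rz": [-0.9,-0.9,-0.9,-0.9,-0.9,-0.9]}' | grep pos; python3 log.py
```

```text
[0.756, -0.329, -1.068, 1.125, -0.397, -3.096]
position: [457.2, 135.7, 418.3]
[0.788, -0.297, -0.698, 0.667, -0.636, -1.993]
position: [457.0, 136.1, 416.5]
[0.888, -0.182, -0.551, 0.622, -1.011, -1.425]
position: [456.4, 134.8, 416.8]
[0.886, -0.184, -0.553, 0.622, -1.01, -0.52]
```

```bash
cat > fk.py <<'E'
from h import *
import json,itertools
from scipy.optimize import least_squares
E=R.from_euler
D=[[[-1.042,.385,.008,0,-1.194,-.259],[166.5,-601.9,247.2],[-1.34409228e-01,9.90925283e-01,1.09679532e-03,-1.99033049e-04]]]+[json.loads(l) for l in open('samples.jsonl')]
def ori(q,s4,s6,R0): return E('z',q[0])*E('y',q[1]-q[2])*E('x',s4*q[3])*E('y',-q[4])*E('x',s6*q[5])*R0
def pos(q,s4,w):
    ax,az,bx,bz,lx,lz,lat,c=w
    a=E('y',q[1]);b=E('y',q[1]-q[2]);d=b*E('x',s4*q[3])*E('y',-q[4])
    return E('z',q[0]).apply(np.array([ax,lat,az])+a.apply([bx,0,bz])+b.apply([lx,0,lz])+d.apply([c,0,0]))
def fit():
    best=None
    for s4,s6 in itertools.product((1,-1),(1,-1)):
        R0=(ori(D[0][0],s4,s6,R.identity())).inv()*R.from_quat(D[0][2])
        e=max((ori(q,s4,s6,R0).inv()*R.from_quat(r)).magnitude() for q,p,r in D)
        if best is None or e<best[0]: best=(e,s4,s6,R0)
    e,s4,s6,R0=best
    f=lambda w:np.r_[np.concatenate([pos(q,s4,w)-p for q,p,r in D]),.003*(w-w0)]
    w0=np.array([0,250,0,400,400,0,-160,200.])
    r=least_squares(f,w0);return best,r.x,np.abs(r.fun[:-8]).max()
(e,s4,s6,R0),W,res=fit()
if __name__=='__main__': print(e,s4,s6,'\n',R0.as_matrix().round(2),W.round(1),res)
E
python3 fk.py
```

```text
0.0020372911394951052 -1 -1 
 [[-0. -0.  1.]
 [-1.  0. -0.]
 [-0. -1. -0.]] [ -91.    49.9  171.1  484.4  314.1  166.5 -141.9  224.7] 38.52056855700211
```

```bash
sed -i 's/ax,az,bx,bz,lx,lz,lat,c=w/ax,az,bx,bz,lx,lz,lat,c,cy,cz,m=w/; s/+d.apply(\[c,0,0\]))/+(b*E("x",s4*q[3])).apply([0,0,m])+d.apply([c,cy,cz]))/; s/-160,200.\])/-160,200.,0,0,0])/; s/\[:-8\]/[:-11]/; s/\[0,250,0,400/[0,250,0,400/' fk.py; python3 fk.py
```

```text
0.0020372911394951052 -1 -1 
 [[-0. -0.  1.]
 [-1.  0. -0.]
 [-0. -1. -0.]] [-2.100e+00  1.613e+02  1.400e+00  5.641e+02  4.228e+02 -3.000e-01
  4.000e-01  2.805e+02 -1.603e+02 -3.000e-01  0.000e+00] 0.04874207769341865
```

```bash
cat > ik.py <<'E'
from fk import *
from g import rot,grasp,LONG,SHORT,STAND
lo=np.array([-3.14,-1.21,-1.07,-3.16,-2.99,-3.1]);hi=np.array([3.14,2.06,1.41,2.05,-.16,3.1])
def err(q,P,Q): return np.r_[pos(q,s4,W)-P,200*(ori(q,s4,s6,R0).inv()*Q).as_rotvec()]
def ik(P,Q,seed):
    r=least_squares(err,np.clip(seed,lo+.01,hi-.01),bounds=(lo,hi),args=(P,Q));return r.x,np.abs(r.fun).max()
FL=R.from_euler('z',np.pi)
def hung(y,hx,hz,pitch,up=0,dx=0,back=0):
    S=STAND;c,s=np.cos(S[2]),np.sin(S[2]);o=np.array([S[0]+c*dx-s*y,S[1]+s*dx+c*y])
    return grasp((o[0],o[1],S[2]),hx,hz,135.5+up,pitch,back)
def poses(h,hx,hz,pitch,yt):
    Y=STAND[2]
    return [(grasp(h,hx,hz,45,pitch,110),h[2]),(grasp(h,hx,hz,45,pitch),h[2]),(grasp(h,hx,hz,145,pitch),h[2]),(grasp(h,hx,hz,200,pitch)-[70,0,0],h[2]),
     (hung(125,hx,hz,pitch,30,-80),Y),(hung(125,hx,hz,pitch,30,5),Y),(hung(125,hx,hz,pitch,4,0),Y),(hung(yt,hx,hz,pitch,0,0),Y),(hung(yt,hx,hz,pitch,0,0,100),Y)]
if __name__=='__main__':
    rng=np.random.default_rng(0)
    for pitch in(.6,.785,1.0):
      for h,hx,hz,yt in((LONG,-66,18,-143),(SHORT,-51,19,-47)):
        ps=poses(h,hx,hz,pitch,yt)
        for flip in(0,1):
          Qs=[rot(y,pitch)*(FL if flip else R.identity()) for _,y in ps];seen=[]
          for k in range(25):
            q,e=ik(ps[6][0],Qs[6],rng.uniform(lo,hi))
            if e>1 or any(np.abs(q-t).max()<.1 for t in seen):continue
            seen.append(q);ch=[None]*9;ch[6]=q;bad=0
            for i in(7,8,5,4,3,2,1,0):
                sd=ch[7] if i==8 else ch[6] if i in(7,5) else ch[i+1]
                ch[i],e=ik(ps[i][0],Qs[i],sd);bad=max(bad,e)
            mg=[min((c-lo).min(),(hi-c).min()) for c in ch]
            if bad<5: print(pitch,hx,flip,'err',round(bad,1),'marg',np.round(mg,2),'q6',q.round(2),'q1',ch[1].round(2))
E
python3 ik.py
cat > r.py <<'E'
from ik import *
rng=np.random.default_rng(0)
for pitch in(.4,.785,1.1,1.3):
  for h,hx,hz,yt in((LONG,-66,18,-143),):
    ps=poses(h,hx,hz,pitch,yt)
    for flip in(0,1):
      out=[]
      for i in(0,1,3,4,5,6,7,8):
        best=None
        for k in range(12):
            q,e=ik(ps[i][0],rot(ps[i][1],pitch)*(FL if flip else R.identity()),rng.uniform(lo,hi))
            if best is None or e<best[0]:best=(e,q)
        out.append((i,round(best[0],1),best[1].round(2).tolist()))
      print(pitch,flip,*out,sep='\n  ')
E
python3 r.py
```

```text
0.4
  0
  (0, np.float64(43.4), [0.36, 0.32, -1.07, -3.12, -0.79, 1.46])
  (1, np.float64(28.6), [0.33, 0.71, -1.06, -3.16, -1.36, 1.51])
  (3, np.float64(21.1), [0.95, 0.18, -1.07, 2.05, -0.9, 1.95])
  (4, np.float64(0.0), [-0.29, 0.24, -1.05, -2.91, -0.9, 1.5])
  (5, np.float64(0.0), [-0.24, 0.32, -0.87, -2.95, -0.8, 1.49])
  (6, np.float64(0.0), [-0.25, 0.4, -0.91, -2.96, -0.91, 1.52])
  (7, np.float64(0.0), [-0.78, 0.38, -0.55, -2.1, -0.74, 0.98])
  (8, np.float64(0.0), [-0.88, 0.18, -0.65, -1.9, -0.76, 0.81])
0.4
  1
  (0, np.float64(43.2), [0.36, 0.32, -1.07, -3.11, -0.79, -1.69])
  (1, np.float64(27.8), [0.33, 0.71, -1.06, -3.16, -1.36, -1.63])
  (3, np.float64(21.7), [0.95, 0.18, -1.07, 2.05, -0.9, -1.19])
  (4, np.float64(0.0), [-0.3, 0.24, -1.05, -2.9, -0.89, -1.65])
  (5, np.float64(0.0), [-0.25, 0.32, -0.86, -2.94, -0.79, -1.65])
  (6, np.float64(0.0), [-0.25, 0.4, -0.9, -2.95, -0.9, -1.63])
  (7, np.float64(0.0), [-0.78, 0.38, -0.55, -2.1, -0.74, -2.17])
  (8, np.float64(0.0), [-0.88, 0.18, -0.65, -1.89, -0.76, -2.34])
0.785
  0
  (0, np.float64(13.2), [0.81, 0.19, -1.07
[... 2359 characters left out ...]

  (6, np.float64(0.0), [0.43, 0.3, -0.49, 0.26, -0.56, -2.29])
  (7, np.float64(0.0), [-0.09, 0.33, -0.37, 0.01, -0.6, -1.58])
  (8, np.float64(0.0), [-0.09, 0.19, -0.3, 0.0, -0.81, -1.58])
1.3
  1
  (0, np.float64(0.0), [1.04, 0.23, -0.61, 0.37, -0.6, 0.39])
  (1, np.float64(0.0), [0.93, 0.41, -0.76, 0.75, -0.27, 0.09])
  (3, np.float64(0.0), [1.14, 0.12, -0.58, 0.33, -0.74, 0.36])
  (4, np.float64(0.0), [0.52, 0.14, -0.64, 0.28, -0.58, 0.74])
  (5, np.float64(0.0), [0.42, 0.28, -0.44, 0.22, -0.63, 0.89])
  (6, np.float64(0.0), [0.42, 0.3, -0.49, 0.25, -0.55, 0.85])
  (7, np.float64(0.0), [-0.09, 0.33, -0.37, -0.0, -0.6, 1.57])
  (8, np.float64(0.0), [-0.09, 0.19, -0.3, -0.0, -0.82, 1.57])
```

```bash
cat > r2.py <<'E'
from ik import *
for pitch in(1.15,1.2,1.25):
  for h,hx,hz,yt in((LONG,-74,15,-143),(SHORT,-58,15,-47)):
    ps=poses(h,hx,hz,pitch,yt);q=np.array([-.09,.33,-.45,0,-.5,1.57])
    ch={}
    for i in(7,8,6,5,4,3,2,1,0):
        q,e=ik(ps[i][0],rot(ps[i][1],pitch)*FL,ch.get(7,q) if i in(6,8) else q);ch[i]=q
        print(pitch,hx,i,round(e,1),q.round(2))
E
python3 r2.py
```

```text
1.15 -74 7 0.0 [-0.09  0.28 -0.5  -0.   -0.37  1.57]
1.15 -74 8 0.0 [-0.09  0.11 -0.46 -0.   -0.59  1.57]
1.15 -74 6 0.0 [ 0.37  0.25 -0.78  0.84 -0.24  0.32]
1.15 -74 5 0.0 [ 0.42  0.22 -0.69  0.61 -0.35  0.51]
1.15 -74 4 0.0 [ 0.48  0.08 -0.9   0.78 -0.32  0.28]
1.15 -74 3 0.0 [ 1.17  0.08 -0.78  0.67 -0.58  0.02]
1.15 -74 2 0.0 [ 0.96  0.23 -0.8   0.91 -0.38 -0.06]
1.15 -74 1 2.6 [ 0.59  0.38 -0.91  2.05 -0.2  -0.89]
1.15 -74 0 0.0 [ 1.03  0.17 -0.89  0.95 -0.39 -0.16]
1.15 -58 7 0.0 [ 0.1   0.27 -0.62  0.28 -0.28  1.12]
1.15 -58 8 0.0 [ 0.13  0.09 -0.54  0.17 -0.54  1.22]
1.15 -58 6 0.0 [ 0.37  0.27 -0.73  0.78 -0.26  0.38]
1.15 -58 5 0.0 [ 0.41  0.25 -0.64  0.58 -0.36  0.56]
1.15 -58 4 0.0 [ 0.47  0.11 -0.86  0.75 -0.32  0.32]
1.15 -58 3 0.0 [ 1.05  0.04 -0.82  0.67 -0.53  0.14]
1.15 -58 2 0.0 [ 0.83  0.2  -0.84  0.94 -0.31  0.03]
1.15 -58 1 7.9 [ 0.46  0.36 -0.92  2.05 -0.16 -0.77]
1.15 -58 0 0.0 [ 0.87  0.13 -0.93  1.01 -0.32 -0.08]
1.2 -74 7 0.0 [-0.09  0.29 -0.46 -0.   -0.44  1.57]
1.2 -74 8 0.0 [-0.09  0.13 -0.41 -0.   -0.66  1.57]
1.2 -74 6 0.0 [ 0.42  0.26 -0.67  0.53 -0.
[... 1043 characters left out ...]
0.49  0.62]
1.25 -74 3 0.0 [ 1.16  0.1  -0.66  0.44 -0.68  0.24]
1.25 -74 2 0.0 [ 1.01  0.25 -0.65  0.5  -0.51  0.3 ]
1.25 -74 1 0.0 [ 0.76  0.38 -0.9   1.45 -0.18 -0.45]
1.25 -74 0 0.0 [ 1.07  0.2  -0.71  0.52 -0.52  0.22]
1.25 -58 7 0.0 [ 0.1   0.3  -0.49  0.13 -0.47  1.27]
1.25 -58 8 0.0 [ 0.12  0.14 -0.42  0.1  -0.7   1.3 ]
1.25 -58 6 0.0 [ 0.42  0.3  -0.54  0.35 -0.47  0.77]
1.25 -58 5 0.0 [ 0.42  0.28 -0.48  0.3  -0.54  0.82]
1.25 -58 4 0.0 [ 0.51  0.14 -0.69  0.38 -0.5   0.65]
1.25 -58 3 0.0 [ 1.05  0.06 -0.7   0.42 -0.64  0.37]
1.25 -58 2 0.0 [ 0.9   0.23 -0.67  0.48 -0.47  0.43]
1.25 -58 1 4.0 [ 0.65  0.37 -0.91  1.41 -0.16 -0.31]
1.25 -58 0 0.0 [ 0.95  0.17 -0.74  0.51 -0.48  0.35]
```

```bash
sed -i "s/def to(s,P,yaw,pitch,name=''):/def to(s,P,yaw,pitch,name='',flip=1):/; s/Q=rot(yaw,pitch);d=/Q=rot(yaw,pitch)*(R.from_euler('z',np.pi) if flip else R.identity());d=/" g.py; python3 - <<'E'
from ik import *
from g import Seq
s=Seq()
G=grasp(LONG,-74,15,45,1.3,0);C=grasp(LONG,-74,15,45,1.3,100);q=np.array([1.04,.23,-.61,.37,-.6,.39])
for P in(C,G):
    q,e=ik(P,rot(.16,1.3)*FL,q);print(P.round(1),round(e,1),q.round(2))
s.to(C+[0,0,80],.16,1.3,'C+80')
s.to(C,.16,1.3,'C');s.to(G,.16,1.3,'G')
E
```

```text
t 5.0 tcp [456.4 134.8 416.8] F [-0.3  0.4 -0.6] w 32.0 g 0.0
yaw(y) 2.312 roll y.z -0.355 pitch 0.986
[425.7 328.6 154.4] 0.0 [ 1.05  0.24 -0.64  0.4  -0.56  0.36]
[452.1 332.9  58.1] 0.0 [ 0.92  0.4  -0.8   0.83 -0.25  0.01]
C+80 -240.6 -36.2 112.3 0.044 -0.36 -1.037
C -274.4 -7.8 179.0 0.044 -0.36 -1.037
G -305.6 5.5 273.1 0.044 -0.36 -1.037
```

```bash
python3 jog.py '{"x": [-241,-241,-241,-241,-241,-241,-241,-274,-274,-274],"y": [-36,-36,-36,-36,-36,-36,-36,-8,-8,-8],"z": [112,112,112,112,112,112,112,179,179,179],"rx": [0.044,0.044,0.044,0.044,0.044,0.044,0.044,0.044,0.044,0.044],"ry": [-0.36,-0.36,-0.36,-0.36,-0.36,-0.36,-0.36,-0.36,-0.36,-0.36],"rz": [-1.037,-1.037,-1.037,-1.037,-1.037,-1.037,-1.037,-1.037,-1.037,-1.037]}'|grep pos;python3 log.py;   python3 - <<'E'
from g import *
s=Seq()
s.to(grasp(LONG,-74,15,45,1.3,100),.16,1.3,'C');s.to(grasp(LONG,-74,15,45,1.3,0),.16,1.3,'G')
a=arm.get_image('wrist');cv2.imwrite('pics/w3.png',a)
E
```

```text
position: [425.6, 326.2, 150.8]
[1.046, 0.242, -0.645, 0.403, -0.555, 0.348]
t 6.0 tcp [425.6 326.2 150.8] F [-0.5  0.2  0.5] w 31.9 g 0.0
yaw(y) -2.988 roll y.z 0.005 pitch 1.306
C 1.4 -2.4 -3.4 0.006 0.006 -0.005
G 1.9 -3.0 96.6 0.006 0.006 -0.005
```

View pics/w3.png

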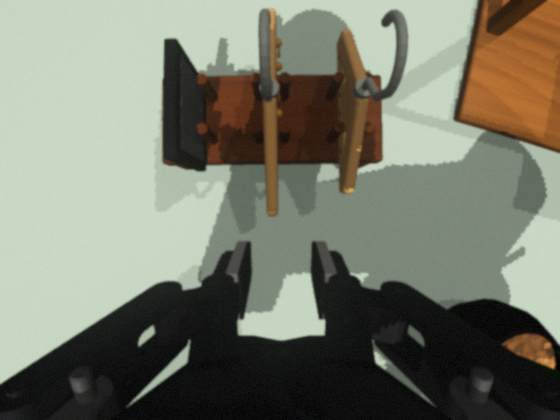

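Clear view: long board's near end at (272,212), the fingers centred at about column 280. Converting that to a lateral correction.

```bash
python3 - <<'E'
from g import *
a=cv2.imread('pics/w3.png');h=cv2.cvtColor(a,cv2.COLOR_BGR2HSV);c=cal('wrist')
m=((h[...,0]>8)&(h[...,0]<28)&(h[...,1]>80)&(h[...,2]>120))
for nm,(x0,x1),rows,z in(('long',(255,290),(150,205),70),('short',(335,365),(150,185),70)):
    for r in range(rows[0],rows[1]+1,(rows[1]-rows[0])//3):
        k=np.where(m[r,x0:x1])[0]+x0;W=plane([[k.mean(),r]],z,c)[0]
        print(nm,r,k.min(),k.max(),W.round(1))
print('near ends',plane([[272,213],[348,190]],60,c).round(1))
print('long model near',LONG[0]-82.5*np.cos(.16),LONG[1]-82.5*np.sin(.16))
s=Seq();t=s.R.as_matrix();print('tip line offs of long near top (tool frame)',s.R.inv().apply(plane([[272,190]],70,c)[0]-s.p))
E
```

```text
long 150 267 275 [498.8 347.4  70. ]
long 168 268 274 [485.1 345.2  70. ]
long 186 269 274 [471.5 342.7  70. ]
long 204 270 275 [457.9 339.8  70. ]
short 150 354 360 [509.2 281.9  70. ]
short 161 353 356 [500.5 282.4  70. ]
short 172 352 356 [492.  281.9  70. ]
short 183 349 353 [483.3 282.4  70. ]
near ends [[450.7 339.4  60. ]
 [478.4 281.8  60. ]]
long model near 443.1537491215108 331.45624795432474
t 6.05 tcp [426.7 328.  153.6] F [-0.4  0.4  0.7] w 32.2 g 0.0
yaw(y) -2.987 roll y.z 0.001 pitch 1.302
tip line offs of long near top (tool frame) [19.6945169  -7.32437348 92.14792898]
```

```bash
cat > mh.py <<'E'
from g import *
s=Seq();c=cal('wrist');a=arm.get_image('wrist');cv2.imwrite('pics/w4.png',a)
h=cv2.cvtColor(a,cv2.COLOR_BGR2HSV);print('K',c[0][0],c[0][1,2],'cam',(-c[2].T@c[3]).round(1),'tool-frame cam',s.R.inv().apply(-c[2].T@c[3]-s.p).round(1))
m=((h[...,0]>8)&(h[...,0]<28)&(h[...,1]>80)&(h[...,2]>120))
for r in range(150,215,12):
    k=np.where(m[r,250:300])[0]+250
    if len(k): W=plane([[k.mean(),r]],70,c)[0];print(r,k.min(),k.max(),W.round(1),'tool y',s.R.inv().apply(W-s.p)[1].round(1))
n=np.where(m[:,266:278].any(1))[0];n=n[n<240];print('near row',n.max(),plane([[272,n.max()+.5]],58,c))
E
python3 mh.py
```

```text
t 6.05 tcp [426.7 328.  153.6] F [-0.4  0.4  0.7] w 32.2 g 0.0
yaw(y) -2.987 roll y.z 0.001 pitch 1.302
K [290.50434804   0.         280.8599058 ] 205.1157180977019 cam [459.5 333.7 293. ] tool-frame cam [  69.2   -0.4 -125.5]
150 270 277 [499.1 345.5  70. ] tool y -6.2
162 271 277 [490.  343.7  70. ] tool y -5.8
174 272 277 [480.9 341.9  70. ] tool y -5.4
186 272 277 [471.8 340.4  70. ] tool y -5.4
198 273 278 [462.9 338.2  70. ] tool y -4.6
210 274 276 [453.7 337.2  70. ] tool y -5.0
near row 216 [[447.81189897 338.97985807  58.        ]]
```

```bash
sed -i 's/LONG=(524.6,344.6/LONG=(528,349/' g.py; python3 - <<'E'
from g import *
s=Seq();s.to(grasp(LONG,-74,15,45,1.3,40),.16,1.3,'C');
E
```

```text
t 6.1 tcp [427.4 329.5 155.6] F [-0.8  1.   0.9] w 31.9 g 0.0
yaw(y) -2.986 roll y.z -0.002 pitch 1.299
C 1.7 -3.2 61.7 -0.001 -0.001 -0.005
```

```bash
python3 jog.py '{"x": [1,2,2,2,2],"y": [-3,-3,-3,-3,-3],"z": [40,62,62,62,62],"rx": [0,0,0,0,0],"ry": [0,0,0,0,0],"rz": [-0.005,-0.005,-0.005,-0.005,-0.005]}'|grep pos; sed -i 's/range(150,215,12)/range(150,300,18)/;s/n<240/n<290/;s/,70,c/,67,c/' mh.py; python3 mh.py
```

```text
position: [445.6, 336.8, 98.5]
t 6.6 tcp [445.6 336.8  98.5] F [-0.5  0.6  0.3] w 31.9 g 0.0
yaw(y) -2.98 roll y.z -0.004 pitch 1.295
K [290.50434804   0.         280.8599058 ] 205.1157180977019 cam [477.7 341.8 238. ] tool-frame cam [  69.2   -0.4 -125.5]
150 276 290 [509.8 346.6  67. ] tool y 0.8
168 276 290 [499.3 344.9  67. ] tool y 0.8
186 276 290 [488.8 343.2  67. ] tool y 0.8
204 275 290 [478.3 341.8  67. ] tool y 0.5
222 276 290 [467.9 339.8  67. ] tool y 0.8
240 276 289 [457.4 338.3  67. ] tool y 0.5
near row 254 [[446.36187916 343.14562746  58.        ]]
```

View pics/w4.png

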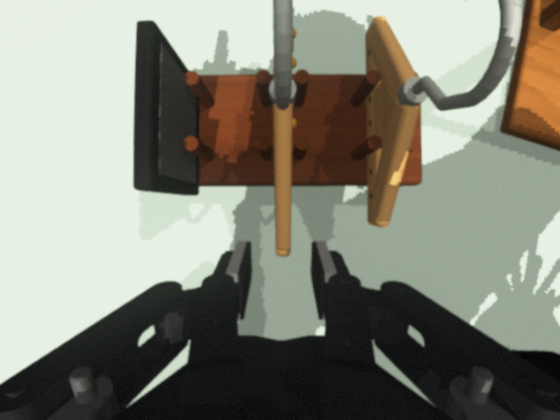

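Board is centred between the fingers (column 283 vs 281). Descend and grip.

```bash
python3 - <<'E'
from g import *
s=Seq();s.to(grasp(LONG,-74,15,45,1.3,0),.16,1.3,'G');
E
python3 jog.py '{"x": [0,0,0,0],"y": [0,0,0,0],"z": [20,39,39,39],"rx": [0,0,0,0],"ry": [0,0,0,0],"rz": [0,0,0,0]}' | head -2;python3 - <<'E'
from g import *
s=Seq();s.to(grasp(LONG,-74,15,45,1.3,0),.16,1.3,'G');
E
```

```text
t 6.65 tcp [445.5 336.7  98.3] F [-0.1 -0.1  1.1] w 32.0 g 0.0
yaw(y) -2.98 roll y.z -0.004 pitch 1.296
G -1.3 1.1 41.4 -0.004 -0.004 0.0
clock: 7.05
position: [455.7, 337.0, 59.4]
t 7.05 tcp [455.7 337.   59.4] F [0.1 0.4 0.3] w 32.0 g 0.0
yaw(y) -2.982 roll y.z -0.001 pitch 1.298
G -0.5 -0.3 1.2 -0.001 -0.002 -0.0
```

Close, then lift straight up.

```bash
python3 jog.py '{"x": [0,0,0,0,0,0],"y": [0,0,0,0,0,0],"z": [0,0,0,0,0,0],"rx": [0,0,0,0,0,0],"ry": [0,0,0,0,0,0],"rz": [0,0,0,0,0,0]}' 0; python3 - <<'E'
from g import *
s=Seq();p=s.p;print(p)
s.to(p+[0,0,110],.16,1.3,'up');s.to(p+[-50,-40,170],.16,1.3,'up2')
E
```

```text
clock: 7.65
position: [455.6, 338.0, 59.8]
ee_rot: [0.987, 0.08, 0.136, -0.012]
contact_force: [-2.8, -1.1, 7.1]
gripper_width: 8.0
grasp_force: 60.1
t 7.65 tcp [455.6 338.   59.8] F [-2.8 -1.1  7.1] w 8.0 g 60.1
yaw(y) -2.98 roll y.z -0.002 pitch 1.297
[455.60578613 338.02353773  59.80382897]
up 29.8 -0.3 -105.9 -0.003 -0.003 0.001
up2 -7.7 31.0 -178.8 -0.003 -0.003 0.001
```

```bash
python3 jog.py '{"x": [10,20,30,30,30],"y": [0,0,0,0,0],"z": [-35,-70,-106,-106,-106],"rx": [0,0,0,0,0],"ry": [0,0,0,0,0],"rz": [0,0,0,0,0]}'|grep -A9 pos; python3 - <<'E'
from ik import *
from g import Seq
c=cal('top');P=plane([[240,270]],80,c)[0];print('plant',P);S=STAND;print('plant in stand',R.from_euler('z',-S[2]).apply(P-[S[0],S[1],0]))
s=Seq();q=np.array([1.0,.3,-.6,.4,-.5,.3])
for dx,up,y in((-120,70,125),(-60,70,125),(-60,30,125),(-5,30,125),(-5,4,125)):
    X=hung(y,-74,15,1.3,up,dx);q,e=ik(X,rot(S[2],1.3)*FL,q);print(dx,up,X.round(1),round(e,1),q.round(2));s.to(X,S[2],1.3,f'dx{dx} up{up}')
cv2.imwrite('pics/sc1.png',arm.get_image('scene')[120:320,200:450])
E
```

```text
position: [455.4, 337.4, 169.3]
ee_rot: [0.988, 0.079, 0.135, -0.012]
contact_force: [0.3, -0.7, -0.4]
gripper_width: 8.0
grasp_force: 59.5
plant [351.14316903 117.68875809  80.        ]
plant in stand [-306.08571591  165.35837953   80.        ]
t 8.15 tcp [455.4 337.4 169.3] F [ 0.3 -0.7 -0.4] w 8.0 g 59.5
yaw(y) -2.981 roll y.z -0.003 pitch 1.298
-120 70 [459.5  67.  218.6] 0.0 [ 0.59  0.01 -0.68  0.27 -0.68  0.69]
dx-120 up70 -24.3 267.4 -58.7 -0.071 -0.002 0.244
-60 70 [519.3  61.5 218.6] 0.0 [ 0.5   0.12 -0.55  0.24 -0.69  0.81]
dx-60 up70 31.6 282.5 -43.1 -0.071 -0.002 0.244
-60 30 [519.3  61.5 178.6] 0.0 [ 0.5   0.17 -0.62  0.28 -0.57  0.76]
dx-60 up30 20.9 282.6 -4.6 -0.071 -0.002 0.244
-5 30 [574.   56.4 178.6] 0.0 [ 0.44  0.26 -0.49  0.24 -0.6   0.86]
dx-5 up30 72.2 296.4 9.7 -0.071 -0.002 0.244
-5 4 [574.   56.4 152.6] 0.0 [ 0.44  0.29 -0.53  0.27 -0.53  0.83]
dx-5 up4 65.2 296.5 34.8 -0.071 -0.002 0.244
```

View pics/sc1.png

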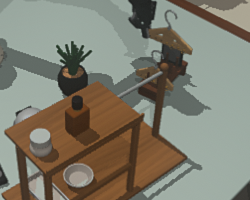

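The crop shows the long hanger held level and upright above the rack at (170,35), clear of everything. Move to the standoff in front of the open rail.

```bash
python3 jog.py '{"x": [-24,-24,-24,-24,-24,-24,-24,-24,-24],"y": [40,80,120,160,200,240,267,267,267],"z": [-59,-59,-59,-59,-59,-59,-59,-59,-59],"rx": [0,-0.01,-0.03,-0.045,-0.06,-0.07,-0.071,-0.071,-0.071],"ry": [0,0,0,0,0,-0.002,-0.002,-0.002,-0.002],"rz": [0,0.04,0.1,0.15,0.2,0.244,0.244,0.244,0.244]}'|grep -A9 pos; python3 - <<'E'
from ik import *
from g import Seq
s=Seq();S=STAND
st=lambda P:R.from_euler('z',S[2]).apply(np.array(P,float))+[S[0],S[1],0]
c=cal('wrist');a=arm.get_image('wrist');np.save('w5.npy',a);cv2.imwrite('w5.png',a)
for n,P in dict(railL=[0,205,250],railshelf=[0,45,250],shelfc=[-50,40,271],shelfcT=[-50,40,283],baseFL=[-100,235,14],baseRL=[115,235,14],ball=[0,220,265],dish=[-10,-47,34],hook=[-120,125,330]).items(): print(n,proj([st(P)],c)[0].round(1))
# brown/grey mask coarse map
h=cv2.cvtColor(a,cv2.COLOR_BGR2HSV)
for r in range(0,420,14):
    print(r,''.join('B' if 3<x[0]<25 and x[1]>90 and x[2]>50 else 'k' if x[2]<45 else 'g' if x[1]<28 else '.' for x in h[r,::7]))
E
```

```text
position: [459.3, 66.1, 217.2]
ee_rot: [0.99, -0.047, 0.133, 0.009]
contact_force: [0.9, 1.2, -0.6]
gripper_width: 8.0
grasp_force: 59.4
t 9.1 tcp [459.3  66.1 217.2] F [ 0.9  1.2 -0.6] w 8.0 g 59.4
yaw(y) 3.047 roll y.z 0.004 pitch 1.303
railL [  95.9 -163.9]
railshelf [ 462.4 -163.6]
shelfc [ 524.4 -114.8]
shelfcT [ 545.8 -142.4]
baseFL [186.9 152.2]
baseRL [189.7 -21.6]
ball [  50.  -183.2]
dish [430.2  71.1]
hook [ 279.5 -180.9]
0 gggggggggggggggggggggBBB.ggBBBBBBBBBBB..g..BBBBBBBBBBBBBBBBBBBBBBBBBBBBBBBBBBBkB
14 ggggggggggggggggggggggBBB.gBBBBBBBBBBB.....BBBBBBBBBBBBBBBBBBBBBBBBB.gg....BBBB.
28 ggggggggggggggggggggggg.BB.BBBBBBBBBBB....gBBBBBBBBBBBBBBBBBBBBBBBBB.g......BBBB
42 gggggggggggggggggggggggggBB.BBBBBBBBBB..g..BBBBBBBBBBBBBBBBg...gBBBB.ggg...gBBBB
56 gggggggggggggggggggggggggg.B.BBBBBBBBB..g..BBBBBBBBBBBBBB...gg....BB.g...g.gBBBB
70 gggggggggggggggggggggggggggBBBBBBBBBBBg....BBBBBBBBBBBBBB..........B...ggg.gBB..
84 gggggggggggggggggggggggggggBBBBBBBBBBB...k.BBBBBBBBBBBBBBB........BB..gggg..BBBB
98 gggggggggggggggggggggggg.g.BBBBBBBBBBBBBBBBBBBBBBBBBBBBBBBB......BBB..ggg
[... 1177 characters left out ...]
ggggggggggg.kkkkkggg
308 gggggggggggggggggggg.kkkkkkkkkkkkkkkkkkk..kkkkkkkkkkkkkkkkkkgggggggggggggg..kggg
322 gggggggggggggggggkkkkkkkkkgkkkkkkkkkkkkk.ggkkkkkkkkkkkgkkkkkkkkkgggggggggggggggg
336 gggggggggggggkkkkkkkkkkkggkkkkkkkkkkkkkkkggkkkkkkkkkkkkggkkkkkkkkkkk.ggggggggggg
350 gggggggggkkkkkkkkkkkkkkkkkkkkkkkkkkkkkkkkkkkkkkkkkkkkkkkkkkkkkkkkkkkkkkkggggggg.
364 ggggggkkkkkkkkkkkkkkkkkkkkkkkkkkkkkkkkkkkkkkkkkkkkkkkkkkkkkkkkkkkkkkkkkkkkkkg.gg
378 ggg.kkkkkkkkkkkkkkkkkkkkkkkkkkkkkkkkkkkkkkkkkkkkkkkkkkkkkkkkkkkkkggkkkkkkkkkkkgg
392 ggggkkkkkkkkkkkkkkkkkkkkkkkkkkkkkkkkkkkkkkkkkkkkkkkkkkkkkkkkkkkkkkkkkkkkkkkkk.gg
406 gggggkkkkkkkkkkkkkkkkkkkkkkkkkkkkkkkkkkkkkkkkkkkkkkkkkkkkkkkkkkkkkkkkkkkkkkkgggg
```

```bash
python3 - <<'E'
from ik import *
S=STAND;c=cal('wrist');a=np.load('w5.npy');h=cv2.cvtColor(a,cv2.COLOR_BGR2HSV)
inv=lambda P:R.from_euler('z',-S[2]).apply(P-[S[0],S[1],0])
B=((h[...,0]>3)&(h[...,0]<25)&(h[...,1]>90)&(h[...,2]>50)).astype(np.uint8)
for x in(200,240,330,380,440,470): k=np.where(B[100:175,x])[0].max()+100.5;print('front edge',x,k,inv(plane([[x,k]],14,c))[0].round(1))
for y in(90,110,125,140): k=np.where(B[y,170:230])[0].min()+169.5;print('left edge',y,k,inv(plane([[k,y]],14,c))[0].round(1))
for y in(60,70,75,80,90):
    w=np.where(B[y,385:480]==0)[0]+385;w=w[w<468];print('dish row',y,w.min(),w.max(),inv(plane([[w.min()-.5,y],[w.max()+.5,y]],34,c)).round(1)[:,:2].tolist())
w=[np.where(B[30:130,x]==0)[0]+30 for x in(420,430,440)];print('dish cols',[(k.min(),k.max(),inv(plane([[430,k.min()],[430,k.max()]],34,c)).round(1)[:,:2].tolist()) for k in w])
for y in(50,70,90,110,120,130):
    w=np.where(B[y,466:560]==0)[0]+466;print('tray row',y,w.min(),w.max(),inv(plane([[w.min()-.5,y],[w.max()+.5,y]],30,c)).round(1)[:,:2].tolist())
E
```

```text
front edge 200 148.5 [-95.6 220.4  14. ]
front edge 240 149.5 [-97.  172.9  14. ]
front edge 330 149.5 [-96.9  66.4  14. ]
front edge 380 150.5 [-97.7   6.6  14. ]
front edge 440 150.5 [-97.  -67.2  14. ]
front edge 470 151.5 [ -97.6 -105.3   14. ]
left edge 90 185.5 [-25.2 238.5  14. ]
left edge 110 185.5 [-49.4 238.2  14. ]
left edge 125 184.5 [-67.4 239.2  14. ]
left edge 140 184.5 [-85.3 239.1  14. ]
dish row 60 397 460 [[2.4, -6.9], [5.1, -83.0]]
dish row 70 396 462 [[-9.3, -5.4], [-6.7, -85.0]]
dish row 75 397 462 [[-15.1, -6.5], [-12.6, -84.8]]
dish row 80 398 461 [[-20.8, -7.5], [-18.6, -83.4]]
dish row 90 403 457 [[-32.3, -13.1], [-30.5, -78.1]]
dish cols [(np.int64(37), np.int64(101), [[31.0, -47.2], [-44.2, -45.0]]), (np.int64(36), np.int64(103), [[32.2, -47.2], [-46.5, -45.0]]), (np.int64(38), np.int64(102), [[29.8, -47.1], [-45.3, -45.0]])]
tray row 50 473 559 [[20.0, -101.0], [27.6, -217.3]]
tray row 70 474 559 [[-4.2, -101.3], [2.1, -215.3]]
tray row 90 474 559 [[-28.2, -100.4], [-22.9, -213.7]]
tray row 110 475 529 [[-51.9, -101.0], [-49.4, -171.5]]
tray row 120 475 529 [[-63.6, -100.7], [-61.5, -171.1]]
tray row 130 475 529 [[-75.4, -100.5], [-73.5, -170.7]]
```

```bash
sed -i 's/STAND=(640.55,-75.38,-.093)/STAND=(643.9,-71.7,-.093)/' g.py; python3 - <<'E'
from ik import *
from g import Seq
s=Seq();S=STAND
for dx,up,y in((-60,70,125),(-60,32,125),(-6,32,125),(-5,5,125)):
    X=hung(y,-74,16.7,1.3,up,dx);s.to(X,S[2],1.3,f'dx{dx} up{up}')
E
```

```text
t 9.15 tcp [459.5  66.8 217.5] F [-0.1  0.7 -0.3] w 7.9 g 59.4
yaw(y) 3.048 roll y.z 0.004 pitch 1.303
dx-60 up70 61.5 -4.2 14.0 0.004 0.003 0.0
dx-60 up32 51.4 -4.4 50.6 0.004 0.003 0.0
dx-6 up32 103.5 -4.4 64.9 0.004 0.003 0.0
dx-5 up5 97.3 -4.5 91.2 0.004 0.003 0.0
```

```bash
python3 jog.py '{"x": [26,51,51,78,103,103,103,103],"y": [-4,-4,-4,-4,-4,-4,-4,-4],"z": [25,51,51,58,65,65,65,65],"rx": [0.004,0.004,0.004,0.004,0.004,0.004,0.004,0.004],"ry": [0.003,0.003,0.003,0.003,0.003,0.003,0.003,0.003],"rz": [0,0,0,0,0,0,0,0]}'|grep -A3 pos; python3 - <<'E'
from ik import *
from g import Seq
s=Seq();S=STAND
for dx,up,y in((-6,32,125),(-5,5,125),(-1,5,125)):
    X=hung(y,-74,16.7,1.3,up,dx);s.to(X,S[2],1.3,f'dx{dx} up{up}')
# hook vs rail in scene: project model points, check colours
c=cal('scene');a=arm.get_image('scene');cv2.imwrite('s5.png',a)
E
```

```text
position: [575.2, 60.6, 183.1]
ee_rot: [0.99, -0.045, 0.135, 0.006]
contact_force: [-0.0, 0.5, -0.4]
gripper_width: 8.1
t 9.95 tcp [575.2  60.6 183.1] F [-0.   0.5 -0.4] w 8.1 g 59.3
yaw(y) 3.05 roll y.z -0.001 pitch 1.299
dx-6 up32 0.9 0.4 1.1 -0.001 -0.001 0.001
dx-5 up5 -5.3 0.4 27.4 -0.001 -0.001 0.001
dx-1 up5 -1.5 0.4 28.5 -0.001 -0.001 0.001
```

```bash
python3 jog.py '{"x": [-2,-4,-5,-5,-5,-1,-1,-1],"y": [0,0,0,0,0,0,0,0],"z": [9,18,24,27,27,28,28,28],"rx": [0,0,0,0,0,0,0,0],"ry": [0,0,0,0,0,0,0,0],"rz": [0,0,0,0,0,0,0,0]}'|grep -A3 pos; python3 - <<'E'
from ik import *
from g import Seq
s=Seq();S=STAND
for dx,up,y in((-1,5,125),(0,1,125),(0,-1,125),(0,5,0),(0,5,-145)):
    X=hung(y,-74,16.7,1.3,up,dx);s.to(X,S[2],1.3,f'dx{dx} up{up} {y}')
E
```

```text
position: [583.4, 59.8, 156.6]
ee_rot: [0.99, -0.046, 0.136, 0.005]
contact_force: [0.5, -0.1, -0.3]
gripper_width: 7.8
t 10.8 tcp [583.4  59.8 156.6] F [ 0.5 -0.1 -0.3] w 7.8 g 59.4
yaw(y) 3.049 roll y.z -0.002 pitch 1.297
dx-1 up5 125 -2.3 0.3 0.7 -0.002 -0.003 0.0
dx0 up1 125 -2.4 0.3 4.9 -0.002 -0.003 0.0
dx0 up-1 125 -2.9 0.3 6.8 -0.002 -0.003 0.0
dx0 up5 0 -1.3 125.3 0.8 -0.002 -0.003 0.0
dx0 up5 -145 -1.4 270.3 0.5 -0.002 -0.003 0.0
```

```bash
for i in 1; do python3 jog.py '{"x": [-2,-2,-2],"y": [0,0,0],"z": [3,3,3],"rx": [0,0,0],"ry": [0,0,0],"rz": [0,0,0]}'|grep -E -A3 'pos'; done; python3 jog.py '{"x": [-0.5,-0.5,-0.5],"y": [0,0,0],"z": [2,2,2],"rx": [0,0,0],"ry": [0,0,0],"rz": [0,0,0]}'|grep -E -A3 'pos'; python3 jog.py '{"x": [-0.5,-0.5,-0.5],"y": [0,0,0],"z": [1.5,1.5,1.5],"rx": [0,0,0],"ry": [0,0,0],"rz": [0,0,0]}'|grep -E -A3 'pos'
```

```text
position: [581.7, 59.8, 152.7]
ee_rot: [0.99, -0.046, 0.136, 0.006]
contact_force: [-0.1, -0.4, -0.7]
gripper_width: 7.6
position: [582.0, 59.9, 150.7]
ee_rot: [0.99, -0.046, 0.136, 0.006]
contact_force: [0.1, 0.6, -1.4]
gripper_width: 7.5
position: [582.6, 60.1, 150.0]
ee_rot: [0.99, -0.046, 0.137, 0.005]
contact_force: [0.4, -0.8, 3.5]
gripper_width: 7.9
```

Contact at z≈150.2, exactly as predicted (hook on the rail). Lift 5 mm and slide under the shelf.

```bash
python3 jog.py '{"x": [1,1],"y": [0,0],"z": [-5,-5],"rx": [0,0],"ry": [0,0],"rz": [0,0]}'|grep pos;  python3 - <<'E'
from ik import *
from g import Seq
s=Seq();S=STAND
for dx,up,y in((0,5,0),(0,5,-145),(0,0,-145)):
    X=hung(y,-74,16.7,1.3,up,dx);s.to(X,S[2],1.3,f'dx{dx} up{up} {y}')
E
```

```text
position: [581.3, 59.8, 154.5]
t 11.9 tcp [581.3  59.8 154.5] F [ 0.1 -0.5 -1.2] w 8.1 g 59.4
yaw(y) 3.049 roll y.z -0.001 pitch 1.298
dx0 up5 0 1.2 125.2 -0.6 -0.001 -0.002 0.0
dx0 up5 -145 1.2 270.2 -0.8 -0.001 -0.002 0.0
dx0 up0 -145 -0.1 270.2 4.0 -0.001 -0.002 0.0
```

```bash
python3 jog.py '{"x": [1,1,1,1,1,1,1],"y": [15,40,65,90,110,125,125],"z": [-1,-1,-1,-1,-1,-1,-1],"rx": [0,0,0,0,0,0,0],"ry": [0,0,0,0,0,0,0],"rz": [0,0,0,0,0,0,0]}'|grep -A3 pos; python3 jog.py '{"x": [0,0,0,0,0,0,0,0,0],"y": [25,50,80,105,125,138,145,145,145],"z": [0,0,0,0,0,0,0,0,0],"rx": [0,0,0,0,0,0,0,0,0],"ry": [0,0,0,0,0,0,0,0,0],"rz": [0,0,0,0,0,0,0,0,0]}' |grep -A3 pos;  python3 - <<'E'
from ik import *
from g import Seq
s=Seq();S=STAND
for dx,up,y in((0,5,-145),(0,0,-145),):
    X=hung(y,-74,16.7,1.3,up,dx);s.to(X,S[2],1.3,f'dx{dx} up{up} {y}')
c=cal('wrist');a=arm.get_image('wrist');np.save('w6.npy',a);h=cv2.cvtColor(a,cv2.COLOR_BGR2HSV)
for r in range(0,300,14):
    print(r,''.join('B' if 3<x[0]<25 and x[1]>90 and x[2]>50 else 'k' if x[2]<45 else 'g' if x[1]<28 else '.' for x in h[r,::7]))
E
```

```text
position: [569.8, -66.2, 154.8]
ee_rot: [0.99, -0.047, 0.135, 0.006]
contact_force: [-0.7, 0.4, 0.4]
gripper_width: 8.2
position: [557.3, -208.5, 154.9]
ee_rot: [0.99, -0.046, 0.136, 0.006]
contact_force: [-0.5, 0.0, 0.1]
gripper_width: 8.1
t 13.5 tcp [ 557.3 -208.5  154.9] F [-0.5  0.   0.1] w 8.1 g 59.4
yaw(y) 3.05 roll y.z -0.001 pitch 1.298
dx0 up5 -145 0.2 0.8 -0.3 -0.002 -0.002 0.001
dx0 up0 -145 -1.2 0.8 4.5 -0.002 -0.002 0.001
0 kkkkkkkkk...ggggg.g..ggggg.ggg.gggg.g.ggggg..ggg...ggggB.BBgkkkkkkkkBBBBBB.kkkkk
14 gggggk.k..gggggggg.g..gggggg.ggggg..ggggggg.g.g..gg.ggBkBB.kkkkkkkkkkkkBBBBkk.g.
28 ggggggg.kk...gggg..g.gggg.g.gg..ggg.ggggggg.g.g..gg.gB.B.g.kkkkkkkkkkkkkkkkkk..k
42 ggggggggg..k...gg..g.gg.g.g.....g..g.g.g.gggg.g.gg.gBBB.gggggggg.kkkkkkkkkk.....
56 ..BBBBBBBBBBBkkBBBBBBBBBBBBBBBBBBBBBBBBg.g.BBBBBBBBB.Bggggggggggggggggkk......kk
70 BBBBBBBBBBBBBBBBBBBBBBBBBBBBBBBBBBBBBBg.gggBBBBBBBBBBBggggg.gggggggggB..B.....k.
84 BBBBBBBBBBBBBBBBBBBBBBBBBBBBBBBBBBBB...g..g..gBBBBBBBBg.ggggggggggBBB.......kkkk
98 BBBBBBBBBBBBBBBBBBBBBBBBBBBBBBBBBBBB...BBBB...BBBBBBBBggggggggg.BBB..B.
[... 499 characters left out ...]
gggggggggggggggggggg
196 BBBBBBBBBBBBBBBBBBBBB..........BBBBB.ggBBBggggBBBBBBBBgggggggggggggggggggggggggg
210 BBBBBBBBBBBBBBBBBBBBBBB......BBBBBBB.ggBBBggg.BBBBBBBBgggggggggggggggggggggggggg
224 BBBBBBBBBBBBBBBBBBBBBBBBBBBBBBBBBBBB.ggBBBggg.BBBBBBBBgggggggggggggggggggggggggg
238 BBBBBBBBBBBBBBBBBBBBBBBBBBBBBBBBBBBB.ggBBBggggBBBBBBBBgggggggggggggggggggggggggg
252 BBBBBBBBBBBBBBBBBBBBBBBBBBBBBBBBBBBBk..BBB..kgBBBBBBBBgggggggggggggggggggggggggg
266 .g.gggg..gggg......g..g.ggg.g.gg..gkk..BBB..kk.......ggggggggggggggggggggggggggg
280 .g...g.gggg....g....gggggggg.g.gggkkkkgBBBkkkkkgggg.gggggggggggggggggggggggggggg
294 gggg.gggggggg.ggg.gggggg.kkkkkkkkkkkkkk.ggkkkkkkkkkkkkkkkggggggggggggggggggggggg
```

```bash
python3 - <<'E'
from ik import *
S=STAND;c=cal('wrist');a=np.load('w6.npy');h=cv2.cvtColor(a,cv2.COLOR_BGR2HSV)
inv=lambda P:R.from_euler('z',-S[2]).apply(P-[S[0],S[1],0])
B=((h[...,0]>3)&(h[...,0]<25)&(h[...,1]>90)&(h[...,2]>50)).astype(np.uint8)
for y in(105,120,135,150,165,180,200,215,230,245):
    l=np.where(B[y,200:270])[0].max()+200.5; r=np.where(B[y,305:370])[0].min()+304.5
    k=np.where(B[y,262:302])[0]+262
    print(y,l,r,'tray y@30',inv(plane([[l,y],[r,y]],30,c))[:,1].round(1),'mid',inv(plane([[l,y],[r,y]],30,c))[:,1].mean().round(1),'board',k.min(),k.max(),inv(plane([[k.mean(),y]],160,c))[0].round(1))
l=[];
print('dish',inv(plane([[140,176],[224,176]],34,c))[:,:2])
w=np.where(B[176,100:250]==0)[0]+100;print(w.min(),w.max(),inv(plane([[w[w<240].min(),176],[w[w<240].max(),176]],34,c))[:,:2].round(1))
E
```

```text
105 269.5 317.5 tray y@30 [-132.6 -176.6] mid -154.6 board 268 294 [   5.4 -143.5  160. ]
120 269.5 317.5 tray y@30 [-132.7 -176.6] mid -154.6 board 269 298 [  -1.6 -144.7  160. ]
135 269.5 317.5 tray y@30 [-132.7 -176.6] mid -154.6 board 269 293 [  -8.7 -143.5  160. ]
150 269.5 317.5 tray y@30 [-132.8 -176.6] mid -154.7 board 269 292 [ -15.7 -143.3  160. ]
165 251.5 317.5 tray y@30 [-116.4 -176.6] mid -146.5 board 270 291 [ -22.6 -143.3  160. ]
180 251.5 317.5 tray y@30 [-116.4 -176.6] mid -146.5 board 271 291 [ -29.6 -143.5  160. ]
200 250.5 316.5 tray y@30 [-115.6 -175.7] mid -145.6 board 271 290 [ -38.8 -143.3  160. ]
215 250.5 316.5 tray y@30 [-115.6 -175.7] mid -145.7 board 272 290 [ -45.8 -143.6  160. ]
230 250.5 316.5 tray y@30 [-115.6 -175.8] mid -145.7 board 272 290 [ -52.7 -143.6  160. ]
245 250.5 316.5 tray y@30 [-115.6 -175.8] mid -145.7 board 270 291 [ -59.7 -143.4  160. ]
dish [[-15.34349437 -14.90871332]
 [-15.51270175 -92.05679737]]
137 221 [[-15.3 -12.1]
 [-15.5 -89.3]]
```

```bash
python3 jog.py '{"x": [0,-0.7,-1,-1.2,-1.2,-1.2],"y": [1.8,1.8,1.8,1.8,1.8,1.8],"z": [0,2,4,5,5,5],"rx": [0,0,0,0,0,0],"ry": [0,0,0,0,0,0],"rz": [0,0,0,0,0,0]}'|grep -A3 pos
```

```text
position: [557.7, -210.8, 150.4]
ee_rot: [0.99, -0.046, 0.136, 0.006]
contact_force: [-1.2, 0.6, 0.8]
gripper_width: 7.6
```

```bash
python3 jog.py '{"x": [-0.1,-0.1,-0.1],"y": [0,0,0],"z": [0.4,0.4,0.4],"rx": [0,0,0],"ry": [0,0,0],"rz": [0,0,0]}'|grep -A3 pos; python3 jog.py '{"x": [0,0,0,0,0],"y": [0,0,0,0,0],"z": [0,0,0,0,0],"rx": [0,0,0,0,0],"ry": [0,0,0,0,0],"rz": [0,0,0,0,0]}' 24|grep -A3 pos; python3 - <<'E'
from ik import *
from g import Seq
s=Seq();S=STAND;c=cal('wrist');a=arm.get_image('wrist');np.save('w7.npy',a);h=cv2.cvtColor(a,cv2.COLOR_BGR2HSV)
inv=lambda P:R.from_euler('z',-S[2]).apply(P-[S[0],S[1],0])
B=((h[...,0]>3)&(h[...,0]<25)&(h[...,1]>90)&(h[...,2]>50)).astype(np.uint8)
for y in(150,180,215,245,270):
    k=np.where(B[y,262:302])[0]+262;print(y,k.min(),k.max(),inv(plane([[k.mean(),y]],160,c))[0].round(1))
E
```

```text
position: [557.9, -210.9, 150.1]
ee_rot: [0.99, -0.046, 0.137, 0.006]
contact_force: [-0.6, 0.9, 2.7]
gripper_width: 8.0
position: [557.2, -210.9, 149.4]
ee_rot: [0.99, -0.046, 0.136, 0.006]
contact_force: [-0.5, -0.4, -0.3]
gripper_width: 24.1
t 14.95 tcp [ 557.2 -210.9  149.4] F [-0.5 -0.4 -0.3] w 24.1 g 0.0
yaw(y) 3.049 roll y.z -0.001 pitch 1.298
150 269 292 [ -16.6 -145.9  160. ]
180 270 290 [ -29.9 -145.7  160. ]
215 270 289 [ -45.4 -145.5  160. ]
245 271 289 [ -58.8 -145.7  160. ]
270 271 288 [ -69.9 -145.5  160. ]
```

```bash
sed -i 's/SHORT=(533.3,285.5,.163)/SHORT=(537.2,290.3,.162)/' g.py; python3 jog.py '{"x": [-30,-60,-80,-100,-100,-100],"y": [0,0,0,0,0,0],"z": [-8,-16,-50,-90,-90,-90],"rx": [0,0,0,0,0,0],"ry": [0,0,0,0,0,0],"rz": [0,0,0,0,0,0]}'|grep -A3 pos; python3 - <<'E'
from ik import *
from g import Seq
s=Seq();q=np.array([.5,.1,-.6,.27,-.6,.7])
for nm,X,yw in(('mid',np.array([430,60,270]),0.03),('C',grasp(SHORT,-56,15,45,1.35,70),.162),('G',grasp(SHORT,-56,15,45,1.35),.162)):
    q,e=ik(X,rot(yw,1.35)*FL,q);print(X,round(e,1),q.round(2));s.to(X,yw,1.35,nm)
E
```

```text
position: [437.4, -199.8, 210.5]
ee_rot: [0.989, -0.046, 0.138, 0.006]
contact_force: [-0.1, -0.1, 0.5]
gripper_width: 24.1
t 15.6 tcp [ 437.4 -199.8  210.5] F [-0.1 -0.1  0.5] w 24.1 g 0.0
yaw(y) 3.049 roll y.z -0.002 pitch 1.294
[430  60 270] 0.0 [ 0.59 -0.08 -0.57  0.15 -0.89  0.93]
mid -14.0 -258.1 -65.4 0.029 -0.056 -0.119
[467.23576339 278.86559    126.34918833] 0.0 [ 0.9   0.29 -0.6   0.3  -0.53  0.59]
C -37.0 -479.3 77.8 0.061 -0.055 -0.247
[482.36550465 281.33827709  58.04855328] 0.0 [ 0.86  0.42 -0.69  0.45 -0.33  0.45]
G -41.4 -483.1 147.5 0.061 -0.055 -0.247
```

```bash
python3 jog.py '{"x": [-14,-14,-14,-14,-14,-17,-18,-19,-20,-21],"y": [-45,-90,-135,-180,-225,-275,-320,-365,-410,-455],"z": [-65,-65,-65,-65,-65,-60,-50,-30,0,20],"rx": [0,0.01,0.02,0.029,0.03,0.03,0.04,0.05,0.06,0.061],"ry": [0,-0.02,-0.03,-0.056,-0.056,-0.056,-0.055,-0.055,-0.055,-0.055],"rz": [0,-0.04,-0.07,-0.1,-0.119,-0.119,-0.15,-0.2,-0.22,-0.247]}' 32|grep -A3 pos; python3 - <<'E'
from g import *
s=Seq();X=grasp(SHORT,-56,15,45,1.35,70);s.to(X,.162,1.35,'C')
E
```

```text
position: [463.5, 253.3, 183.3]
ee_rot: [0.991, 0.081, 0.107, -0.008]
contact_force: [0.7, -0.3, -0.0]
gripper_width: 32.1
t 16.6 tcp [463.5 253.3 183.3] F [ 0.7 -0.3 -0. ] w 32.1 g 0.0
yaw(y) -2.978 roll y.z 0.001 pitch 1.356
C -4.5 -24.7 57.2 0.001 0.006 0.002
```

```bash
python3 jog.py '{"x": [0,-4,-4,-4,-4,-4],"y": [-25,-25,-25,-25,-25,-25],"z": [20,57,57,57,57,57],"rx": [0,0,0,0,0,0],"ry": [0,0,0,0,0,0],"rz": [0,0,0,0,0,0]}'|grep -A3 pos; cat > mh2.py <<'E'
from g import *
s=Seq();c=cal('wrist');a=arm.get_image('wrist');np.save('w8.npy',a)
h=cv2.cvtColor(a,cv2.COLOR_BGR2HSV)
m=((h[...,0]>8)&(h[...,0]<28)&(h[...,1]>80)&(h[...,2]>120))
for r in range(120,300,15):
    k=np.where(m[r,240:330])[0]+240
    if len(k): W=plane([[k.mean(),r]],67,c)[0];print(r,k.min(),k.max(),len(k),W.round(1),'tool y',s.R.inv().apply(W-s.p)[1].round(1))
n=np.where(m[:,270:292].sum(1)>2)[0];n=n[n<290];print('near row',n.max(),plane([[281,n.max()+.5]],58,c))
s.to(grasp(SHORT,-56,15,45,1.35,0),.162,1.35,'G')
E
python3 mh2.py
```

```text
position: [468.8, 278.1, 131.7]
ee_rot: [0.991, 0.08, 0.11, -0.01]
contact_force: [1.2, -0.2, 0.6]
gripper_width: 31.8
t 17.2 tcp [468.8 278.1 131.7] F [ 1.2 -0.2  0.6] w 31.8 g 0.0
yaw(y) -2.98 roll y.z -0.003 pitch 1.35
165 276 285 10 [524.7 288.2  67. ] tool y -0.8
180 275 284 10 [514.4 287.2  67. ] tool y -1.5
195 275 284 10 [504.1 285.5  67. ] tool y -1.5
210 275 284 10 [493.8 283.9  67. ] tool y -1.5
225 276 285 10 [483.5 281.5  67. ] tool y -0.8
near row 236 [[474.06064375 279.5936688   58.        ]]
G -2.6 -0.8 74.9 -0.003 0.0 -0.001
```

```bash
python3 jog.py '{"x": [0,-2,-2,-2,-2,-2],"y": [-1,-1,-1,-1,-1,-1],"z": [30,60,75,75,75,75],"rx": [0,0,0,0,0,0],"ry": [0,0,0,0,0,0],"rz": [0,0,0,0,0,0]}'|grep -A3 pos; python3 mh2.py | tail -3; python3 jog.py '{"x": [0,0,0,0,0,0],"y": [0,0,0,0,0,0],"z": [0,0,0,0,0,0],"rx": [0,0,0,0,0,0],"ry": [0,0,0,0,0,0],"rz": [0,0,0,0,0,0]}' 0 | grep -A4 pos
```

```text
position: [482.7, 281.9, 57.9]
ee_rot: [0.991, 0.08, 0.11, -0.01]
contact_force: [0.2, 0.1, 0.7]
gripper_width: 31.9
285 273 291 19 [479.6 281.3  67. ] tool y 0.0
near row 289 [[474.33213803 280.92497194  58.        ]]
G -0.4 0.5 -0.2 -0.003 0.0 -0.0
position: [482.3, 281.5, 57.2]
ee_rot: [0.991, 0.081, 0.109, -0.01]
contact_force: [-2.0, -1.1, 6.3]
gripper_width: 8.1
grasp_force: 59.0
```

```bash
python3 jog.py '{"x": [8,16,24,24,24],"y": [0,0,0,0,0],"z": [-36,-72,-107,-107,-107],"rx": [0,0,0,0,0],"ry": [0,0,0,0,0],"rz": [0,0,0,0,0]}'|grep -A4 pos; python3 - <<'E'
from ik import *
from g import Seq
s=Seq();S=STAND
for dx,up,y in((-120,70,125),(-60,70,125),(-60,32,125),(-6,32,125)):
    s.to(hung(y,-57,14.2,1.35,up,dx),S[2],1.35,f'dx{dx} up{up}')
E
```

```text
position: [482.2, 281.2, 166.6]
ee_rot: [0.991, 0.08, 0.109, -0.01]
contact_force: [-0.6, -0.2, -0.7]
gripper_width: 8.5
grasp_force: 59.6
t 19.0 tcp [482.2 281.2 166.6] F [-0.6 -0.2 -0.7] w 8.5 g 59.6
yaw(y) -2.98 roll y.z -0.002 pitch 1.352
dx-120 up70 -24.6 208.7 -58.4 -0.058 0.002 0.248
dx-60 up70 32.1 223.9 -45.8 -0.058 0.002 0.248
dx-60 up32 23.9 224.0 -8.7 -0.058 0.002 0.248
dx-6 up32 74.9 237.6 2.6 -0.058 0.002 0.248
```

```bash
python3 jog.py '{"x": [-24,-24,-24,-24,-24,-24,-24,32,32,24],"y": [40,80,120,160,195,209,209,224,224,224],"z": [-58,-58,-58,-58,-58,-58,-58,-46,-46,-9],"rx": [0,-0.02,-0.03,-0.045,-0.058,-0.058,-0.058,-0.058,-0.058,-0.058],"ry": [0,0,0,0,0.002,0.002,0.002,0.002,0.002,0.002],"rz": [0,0.06,0.12,0.18,0.248,0.248,0.248,0.248,0.248,0.248]}'|grep -A3 pos; python3 jog.py '{"x": [0,0],"y": [0,0],"z": [0,0],"rx": [0,0],"ry": [0,0],"rz": [0,0]}'|grep -A3 pos; python3 - <<'E'
from ik import *
from g import Seq
s=Seq();S=STAND
for dx,up,y in((-60,32,125),(-6,32,125),(-5,5,125),(-1,5,125)):
    s.to(hung(y,-57,14.2,1.35,up,dx),S[2],1.35,f'dx{dx} up{up}')
E
```

```text
position: [544.8, 65.7, 182.9]
ee_rot: [0.992, -0.046, 0.115, 0.004]
contact_force: [0.0, 0.1, -1.5]
gripper_width: 8.4
position: [539.0, 63.6, 178.7]
ee_rot: [0.993, -0.045, 0.108, 0.007]
contact_force: [0.9, 0.9, -0.1]
gripper_width: 8.3
t 20.2 tcp [539.   63.6 178.7] F [ 0.9  0.9 -0.1] w 8.3 g 59.5
yaw(y) 3.05 roll y.z 0.004 pitch 1.353
dx-60 up32 0.6 -0.0 -0.9 0.004 0.003 0.002
dx-6 up32 53.4 0.0 10.7 0.004 0.003 0.002
dx-5 up5 48.5 -0.1 37.3 0.004 0.003 0.002
dx-1 up5 52.4 -0.1 38.2 0.004 0.003 0.002
```

```bash
python3 jog.py '{"x": [27,53,53,53,51,49,48,50,50,50],"y": [0,0,0,0,0,0,0,0,0,0],"z": [5,11,11,11,20,30,37,38,38,38],"rx": [0.004,0.004,0.004,0.004,0.004,0.004,0.004,0.004,0.004,0.004],"ry": [0.003,0.003,0.003,0.003,0.003,0.003,0.003,0.003,0.003,0.003],"rz": [0.002,0.002,0.002,0.002,0.002,0.002,0.002,0.002,0.002,0.002]}'|grep -A3 pos; python3 - <<'E'
from ik import *
from g import Seq
s=Seq();S=STAND
for dx,up,y in((0,5,125),(0,1,125),(0,-.5,125)):
    s.to(hung(y,-57,14.2,1.35,up,dx),S[2],1.35,f'dx{dx} up{up}')
E
```

```text
position: [596.9, 58.2, 153.8]
ee_rot: [0.993, -0.047, 0.112, 0.004]
contact_force: [0.8, -0.3, -0.7]
gripper_width: 8.3
t 21.2 tcp [596.9  58.2 153.8] F [ 0.8 -0.3 -0.7] w 8.3 g 61.9
yaw(y) 3.048 roll y.z -0.002 pitch 1.347
dx0 up5 2.1 0.0 1.5 -0.002 -0.003 -0.001
dx0 up1 1.2 0.0 5.4 -0.002 -0.003 -0.001
dx0 up-0.5 0.8 0.0 6.9 -0.002 -0.003 -0.001
```

```bash
python3 jog.py '{"x": [1,1,1,1],"y": [0,0,0,0],"z": [2,4,4.5,4.5],"rx": [0,0,0,0],"ry": [0,0,0,0],"rz": [0,0,0,0]}'|grep -A3 pos; python3 jog.py '{"x": [0,0,0],"y": [0,0,0],"z": [1,1,1],"rx": [0,0,0],"ry": [0,0,0],"rz": [0,0,0]}'|grep -A3 pos
```

```text
position: [598.5, 57.9, 149.2]
ee_rot: [0.993, -0.047, 0.111, 0.004]
contact_force: [0.6, -0.3, -0.1]
gripper_width: 8.4
position: [598.7, 57.9, 148.4]
ee_rot: [0.993, -0.047, 0.111, 0.004]
contact_force: [-0.7, 0.7, 0.4]
gripper_width: 7.9
```

```bash
python3 jog.py '{"x": [0,0,0],"y": [0,0,0],"z": [0.8,0.8,0.8],"rx": [0,0,0],"ry": [0,0,0],"rz": [0,0,0]}'|grep -A3 pos
```

```text
position: [598.9, 57.9, 147.7]
ee_rot: [0.993, -0.047, 0.111, 0.004]
contact_force: [-1.3, -0.4, -0.3]
gripper_width: 7.7
```

```bash
python3 jog.py '{"x": [0,0,0],"y": [0,0,0],"z": [1,1,1],"rx": [0,0,0],"ry": [0,0,0],"rz": [0,0,0]}'|grep -A2 pos; python3 jog.py '{"x": [0,0,0],"y": [0,0,0],"z": [0.6,0.6,0.6],"rx": [0,0,0],"ry": [0,0,0],"rz": [0,0,0]}'|grep -A2 pos
```

```text
position: [599.5, 58.0, 147.1]
ee_rot: [0.993, -0.046, 0.112, 0.004]
contact_force: [-0.7, 1.0, 1.8]
position: [599.8, 58.1, 146.8]
ee_rot: [0.993, -0.046, 0.112, 0.004]
contact_force: [-1.2, -0.3, 3.6]
```

```bash
python3 jog.py '{"x": [0,0,0,0,-20,-35,-35,-35],"y": [0,0,0,0,0,0,0,0],"z": [0,0,0,0,-25,-50,-50,-50],"rx": [0,0,0,0,0,0,0,0],"ry": [0,0,0,0,0,0,0,0],"rz": [0,0,0,0,0,0,0,0]}' 26|grep -A3 pos; cat > rg.py <<'E'
from ik import *
from g import Seq
s=Seq();S=STAND;c=cal('wrist');a=arm.get_image('wrist');np.save('w9.npy',a);h=cv2.cvtColor(a,cv2.COLOR_BGR2HSV)
inv=lambda P:R.from_euler('z',-S[2]).apply(P-[S[0],S[1],0])
m=((h[...,0]>8)&(h[...,0]<28)&(h[...,1]>60)&(h[...,2]>110))
Q=np.array([.4,.27,-.6,.5,-.4,.5])
for p in(1.15,1.18):
  q=Q
  for y in(125,60,0,-50):
    q,e=ik(hung(y,-60,13,p),rot(S[2],p)*FL,q);print(p,y,round(e,2),q.round(2))
for b in(60,0): s.to(hung(125,-60,13,1.17,0,0,b),S[2],1.17,f'p1.17 back{b}')
E
python3 rg.py
```

```text
position: [554.3, 62.2, 187.5]
ee_rot: [0.993, -0.046, 0.112, 0.004]
contact_force: [-0.7, -1.3, -1.1]
gripper_width: 26.1
t 23.6 tcp [554.3  62.2 187.5] F [-0.7 -1.3 -1.1] w 26.1 g 0.0
yaw(y) 3.048 roll y.z -0.003 pitch 1.347
1.15 125 0.0 [ 0.36  0.28 -0.75  0.86 -0.23  0.31]
1.15 60 0.0 [ 0.26  0.27 -0.75  0.74 -0.21  0.52]
1.15 0 0.0 [ 0.18  0.27 -0.7   0.5  -0.23  0.83]
1.15 -50 0.0 [ 0.1   0.28 -0.62  0.29 -0.27  1.11]
1.18 125 0.0 [ 0.4   0.29 -0.68  0.63 -0.31  0.5 ]
1.18 60 0.0 [ 0.3   0.28 -0.68  0.52 -0.29  0.71]
1.18 0 0.0 [ 0.2   0.28 -0.63  0.36 -0.3   0.95]
1.18 -50 0.0 [ 0.11  0.28 -0.58  0.22 -0.33  1.17]
p1.17 back60 21.7 -0.0 -9.8 -0.003 0.177 -0.001
p1.17 back0 32.3 0.2 49.2 -0.003 0.177 -0.001
```

```bash
python3 jog.py '{"x": [10,22,22,22],"y": [0,0,0,0],"z": [-8,-10,-10,-10],"rx": [0,0,0,0],"ry": [0.08,0.177,0.177,0.177],"rz": [0,0,0,0]}'|grep -A3 pos; python3 - <<'E'
from ik import *
from g import Seq
s=Seq();S=STAND
s.to(hung(125,-60,13,1.17,0,0,0),S[2],1.17,'G')
E
```

```text
position: [573.0, 59.5, 200.4]
ee_rot: [0.979, -0.047, 0.197, 0.009]
contact_force: [0.1, -0.2, 0.2]
gripper_width: 25.9
t 24.05 tcp [573.   59.5 200.4] F [ 0.1 -0.2  0.2] w 25.9 g 0.0
yaw(y) 3.047 roll y.z -0.001 pitch 1.174
G 1.0 -0.9 58.7 -0.0 0.004 -0.002
```

```bash
python3 jog.py '{"x": [0,1,1,1,1],"y": [-1,-1,-1,-1,-1],"z": [20,40,59,59,59],"rx": [0,0,0,0,0],"ry": [0,0,0,0,0],"rz": [0,0,0,0,0]}'|grep -A3 pos; python3 jog.py '{"x": [0,0,0,0,0],"y": [0,0,0,0,0],"z": [0,0,0,0,0],"rx": [0,0,0,0,0],"ry": [0,0,0,0,0],"rz": [0,0,0,0,0]}' 0 |grep -A4 pos; python3 - <<'E'
from ik import *
from g import Seq
s=Seq();S=STAND
c=cal('wrist');a=arm.get_image('wrist');np.save('w10.npy',a)
p=s.p;e=R.from_euler('z',S[2]).apply
s.to(p+[0,0,5],S[2],1.17,'up5');t=R.from_euler('z',-S[2]).apply(p-[S[0],S[1],0]);print('stand frame tcp',t)
s.to(hung(0,-60,13,1.17,5),S[2],1.17,'y0')
E
```

```text
position: [598.2, 58.7, 147.7]
ee_rot: [0.979, -0.047, 0.198, 0.009]
contact_force: [-0.2, 0.1, -0.5]
gripper_width: 26.0
position: [598.1, 59.5, 149.0]
ee_rot: [0.979, -0.046, 0.2, 0.008]
contact_force: [1.7, -0.3, 2.1]
gripper_width: 7.7
grasp_force: 62.1
t 25.05 tcp [598.1  59.5 149. ] F [ 1.7 -0.3  2.1] w 7.7 g 62.1
yaw(y) 3.049 roll y.z -0.003 pitch 1.168
up5 2.0 -0.0 -4.6 -0.003 -0.002 -0.001
stand frame tcp [-57.82252539 126.39314718 148.95293769]
y0 -0.1 126.4 -3.4 -0.003 -0.002 -0.001
```

```bash
python3 jog.py '{"x": [2,2,2,2,2,2,2,2,2],"y": [0,0,15,40,65,90,110,120,120],"z": [-4,-4,-4,-4,-4,-4,-4,-4,-4],"rx": [0,0,0,0,0,0,0,0,0],"ry": [0,0,0,0,0,0,0,0,0],"rz": [0,0,0,0,0,0,0,0,0]}'|grep -A3 pos; python3 jog.py '{"x": [0,0,0,0,0,0,0],"y": [15,30,45,54,56,56,56],"z": [0,0,0,0,0,0,0],"rx": [0,0,0,0,0,0,0],"ry": [0,0,0,0,0,0,0],"rz": [0,0,0,0,0,0,0]}'|grep -A3 pos; python3 - <<'E'
from ik import *
from g import Seq
s=Seq();S=STAND;inv=lambda P:R.from_euler('z',-S[2]).apply(P-[S[0],S[1],0])
print('tcp stand',inv(s.p),'yaw err',(s.R.as_matrix()[:,1]))
c=cal('wrist');a=arm.get_image('wrist');np.save('w11.npy',a);h=cv2.cvtColor(a,cv2.COLOR_BGR2HSV)
B=((h[...,0]>3)&(h[...,0]<25)&(h[...,1]>90)&(h[...,2]>50)).astype(np.uint8)
for r in range(0,300,14): print(r,''.join('B' if x else '.' for x in B[r,::7]))
for y in range(100,260,12):
    w=np.where(B[y,200:360]==0)[0]+200
    if len(w): print(y,w.min(),w.max(),inv(plane([[w.min()-.5,y],[w.max()+.5,y]],34,c))[:,1].round(1))
E
```

```text
position: [585.6, -61.6, 151.2]
ee_rot: [0.979, -0.047, 0.198, 0.009]
contact_force: [-0.1, 0.1, -0.6]
gripper_width: 7.9
position: [581.0, -115.7, 151.6]
ee_rot: [0.979, -0.046, 0.198, 0.008]
contact_force: [0.3, 0.6, -0.9]
gripper_width: 7.7
t 26.7 tcp [ 581.  -115.7  151.6] F [ 0.3  0.6 -0.9] w 7.7 g 61.9
yaw(y) 3.049 roll y.z -0.002 pitch 1.171
tcp stand [-58.52461492 -49.6495174  151.57395677] yaw err [-0.09265569 -0.99569652 -0.00183515]
0 ................................................................................
14 ................................................................................
28 ......................BBBBBBBBBBBBBBBB.....BBBBBBBBBBBBBBBBBBBBBBBBBBB..........
42 ........................BBB...................................BBBBBBBBBBBBBBB.BB
56 .........................BBB...................................BBBBBBBBBBBB.....
70 ..........................BBB..................................BBBBBBBBBBB......
84 ...........................BBB.................................BBBBBBBBBBBBB....
98 ....BBBBBBBBBBBBBBBBBBBBBBBBBBBBBBBBBBB....BBBBBBBBBBBBBBBBBBB
[... 896 characters left out ...]
BBBBBBBBBBBBB...BBB...BBBBBB..........BBBBBBBBBBBBB......
266 .BBBBBBBBBBBBBBBBBBBBBBBBBBBBBBBBBB....BBB....BBBBB..........BBBBBBBBBBBBB......
280 .BBBBBBBBBBBBBBBBBBBBBBBBBBBB.BBBB.....BBB.....BBBB..........BBBBBBBBBBBB.......
294 .....BBBBBBBBBBBBBBBBBBB...............BBB...................BBBBBBBBBBB........
100 266 297 [-34.1 -64.6]
112 265 298 [-33.3 -65.4]
124 268 359 [ -36.2 -122.9]
136 349 359 [-112.  -122.4]
148 350 359 [-112.6 -122. ]
160 350 359 [-112.2 -121.5]
172 256 359 [ -25.5 -121.1]
184 246 359 [ -16.6 -120.7]
196 241 359 [ -12.2 -120.3]
208 240 359 [ -11.5 -119.9]
220 242 359 [ -13.5 -119.6]
232 249 359 [ -19.9 -119.3]
244 261 359 [ -30.7 -118.9]
256 247 359 [ -18.4 -118.6]
```

```bash
python3 - <<'E'
from ik import *
S=STAND;c=cal('wrist');a=np.load('w11.npy');h=cv2.cvtColor(a,cv2.COLOR_BGR2HSV)
inv=lambda P:R.from_euler('z',-S[2]).apply(P-[S[0],S[1],0])
B=((h[...,0]>3)&(h[...,0]<25)&(h[...,1]>90)&(h[...,2]>50)).astype(np.uint8)
for y in range(180,236,6):
    w=np.where(B[y,220:340]==0)[0]+220;W=inv(plane([[w.min()-.5,y],[w.max()+.5,y]],34,c))[:,1];print(y,w.min(),w.max(),W.round(1),W.mean().round(1), end=' | ')
    k=np.where(B[y,262:305])[0]+262;print(k.min(),k.max(),inv(plane([[k.mean(),y]],160,c))[0].round(1))
E
```

```text
180 248 318 [-18.3 -83.1] -50.7 | 270 292 [-15.1 -49.1 160. ]
186 245 321 [-15.6 -85.8] -50.7 | 270 291 [-18.  -48.9 160. ]
192 243 324 [-13.9 -88.4] -51.1 | 271 291 [-20.8 -49.2 160. ]
198 241 326 [-12.2 -90.1] -51.1 | 271 291 [-23.7 -49.2 160. ]
204 240 326 [-11.4 -90. ] -50.7 | 272 291 [-26.5 -49.4 160. ]
210 240 326 [-11.5 -89.9] -50.7 | 272 290 [-29.3 -49.2 160. ]
216 241 325 [-12.5 -88.9] -50.7 | 272 290 [-32.1 -49.2 160. ]
222 243 323 [-14.3 -87. ] -50.7 | 272 290 [-34.9 -49.2 160. ]
228 246 320 [-17.1 -84.2] -50.7 | 271 290 [-37.6 -48.9 160. ]
234 251 315 [-21.7 -79.7] -50.7 | 271 291 [-40.4 -49.2 160. ]
```

```bash
python3 jog.py '{"x": [0,-0.8,-1,-1,-1],"y": [1.3,1.3,1.3,1.3,1.3],"z": [0,1.8,2.3,2.3,2.3],"rx": [0,0,0,0,0],"ry": [0,0,0,0,0],"rz": [0,0,0,0,0]}'|grep -A2 pos; python3 jog.py '{"x": [-0.3,-0.3,-0.3],"y": [0,0,0],"z": [0.7,0.7,0.7],"rx": [0,0,0],"ry": [0,0,0],"rz": [0,0,0]}'|grep -A2 pos;
```

```text
position: [581.0, -117.4, 149.3]
ee_rot: [0.979, -0.046, 0.199, 0.008]
contact_force: [-0.1, 0.5, -0.5]
position: [581.4, -117.4, 149.0]
ee_rot: [0.979, -0.046, 0.199, 0.008]
contact_force: [0.3, -0.7, 0.6]
```

```bash
python3 jog.py '{"x": [-0.3,-0.3,-0.3],"y": [0,0,0],"z": [0.7,0.7,0.7],"rx": [0,0,0],"ry": [0,0,0],"rz": [0,0,0]}'|grep -A2 pos
```

```text
position: [581.8, -117.4, 148.6]
ee_rot: [0.979, -0.046, 0.2, 0.008]
contact_force: [-0.5, -0.5, 3.5]
```

Resting on the rail; release, check, then back out.

```bash
python3 jog.py '{"x": [0,0,0,0,0,0],"y": [0,0,0,0,0,0],"z": [0,0,0,0,0,0],"rx": [0,0,0,0,0,0],"ry": [0,0,0,0,0,0],"rz": [0,0,0,0,0,0]}' 24|grep -A3 pos; python3 - <<'E'
from ik import *
S=STAND;c=cal('wrist');a=arm.get_image('wrist');h=cv2.cvtColor(a,cv2.COLOR_BGR2HSV)
inv=lambda P:R.from_euler('z',-S[2]).apply(P-[S[0],S[1],0])
B=((h[...,0]>3)&(h[...,0]<25)&(h[...,1]>90)&(h[...,2]>50)).astype(np.uint8)
for y in range(180,290,12):
    w=np.where(B[y,220:340]==0)[0]+220;W=inv(plane([[w.min()-.5,y],[w.max()+.5,y]],34,c))[:,1]
    k=np.where(B[y,262:305])[0]+262;print(y,W.mean().round(1),k.min(),k.max(),inv(plane([[k.mean(),y]],160,c))[0].round(1))
E
python3 jog.py '{"x": [-19,-38,-66,-92,-110,-110,-110,-110],"y": [0,0,0,0,0,0,0,0],"z": [-8,-16,-28,-39,-80,-110,-110,-110],"rx": [0,0,0,0,0,0,0,0],"ry": [0,0,0,0,0,0,0,0],"rz": [0,0,0,0,0,0,0,0]}'|grep -A3 pos
python3 - <<'E'
from ik import *
from g import Seq
s=Seq();S=STAND;c=cal('wrist');a=arm.get_image('wrist');np.save('w12.npy',a);h=cv2.cvtColor(a,cv2.COLOR_BGR2HSV)
inv=lambda P:R.from_euler('z',-S[2]).apply(P-[S[0],S[1],0])
B=((h[...,0]>3)&(h[...,0]<25)&(h[...,1]>90)&(h[...,2]>50)).astype(np.uint8)
st=lambda P:R.from_euler('z',S[2]).apply(np.array(P,float))+[S[0],S[1],0]
for n,y,hl in(('long',-146,82.5),('short',-50.7,65)): print(n,proj([st([-hl,y,150]),st([-40,y,170]),st([-hl,y,136])],c).round(0).tolist())
for r in range(0,300,12): print(r,''.join('B' if 3<x[0]<25 and x[1]>90 and x[2]>50 else 'k' if x[2]<45 else 'g' if x[1]<28 else '.' for x in h[r,::5]))
E
```

```text
position: [580.9, -117.5, 147.6]
ee_rot: [0.979, -0.046, 0.198, 0.008]
contact_force: [0.5, -0.8, -0.6]
gripper_width: 24.2
180 -51.2 270 292 [-15.9 -51.  160. ]
192 -51.2 270 291 [-21.5 -50.8 160. ]
204 -50.7 270 290 [-27.  -50.6 160. ]
216 -51.2 271 290 [-32.4 -50.8 160. ]
228 -51.2 271 290 [-37.8 -50.8 160. ]
240 -51.2 270 290 [-43.1 -50.6 160. ]
252 -50.7 262 304 [-48.4 -51.9 160. ]
264 -50.7 262 304 [-53.7 -51.9 160. ]
276 -49.4 262 304 [-58.9 -51.9 160. ]
288 -49.4 262 304 [-64.1 -51.9 160. ]
position: [437.8, -103.9, 207.2]
ee_rot: [0.979, -0.046, 0.2, 0.008]
contact_force: [-0.7, 0.2, -0.2]
gripper_width: 23.8
t 29.3 tcp [ 437.8 -103.9  207.2] F [-0.7  0.2 -0.2] w 23.8 g 0.0
yaw(y) 3.048 roll y.z -0.003 pitch 1.168
long [[410.0, 98.0], [417.0, 29.0], [402.0, 107.0]]
short [[281.0, 75.0], [281.0, 27.0], [281.0, 85.0]]
0 gggggggggggggggg..gggggggg....gg.gggggg.g......ggg....g.BBBg.g.g.......gggggg.BBBBBBBBBg.kkkkkkkk.kBBBB.kkkg..g.
12 gggggggggggggggggggggggggg.gg........BBBBBB..BBBBBBBBBBBBBBBBBBBBBBBBBBBBB.....BBBBBBB.ggg.g....kBBBBkkkkkk..ggg
24 gggggggggggggggBBBBBBBBBBBBBB
[... 1951 characters left out ...]
28 ggggggggggggggggggg.g...g.gggg.ggggg..g..gggggggggg.ggggggggggggggggggggggggggggkgggggkgggggggggggggggggg.gg.ggg
240 ggggggggggggggggggggggg.ggggggggggg..ggggggggggg.gggggggg.gggggggggggggggggggg.kkkkkk.kgggggggggggggggg.gg.kkkkg
252 gggggggggggggg.gggggggg.g.ggggg.gg..ggg.ggg.gggkkggkggggg.ggg.gggkggggggggggg.gkkkkgggggggggggggggggggg.kkkkkggk
264 gggggggggggggggggggggg.ggg.ggg.ggg..g.gg.ggg.gkkggkkgggggggggkkgggkgggggggggggkkgggggkggggggggggggggggggkkk.gggg
276 gggggggggggggggg......g.gg..g.ggg.ggg.gg.gggkkkkkgkkgggggggggkkggkkkk.ggggggggkggkkkk.gggggggggggggg.ggggkkkkggk
288 ggggggggggggggg.gg.gg.g.ggggggggkkkkkkkggkkkkkkkkkkkggggggggg.kkkkkkkkkk.ggkkkkkkkkkkgggggggggggg.gg....ggkkkkkg
```

```bash
python3 jog.py '{"x": [0,0,0,0,0,0],"y": [0,0,0,0,0,0],"z": [0,0,0,0,0,0],"rx": [0,0,0,0,0,0],"ry": [0,0,0,0,0,0],"rz": [0,0,0,0,0,0]}' >/dev/null; python3 - <<'E'
from ik import *
from g import Seq
s=Seq();S=STAND;inv=lambda P:R.from_euler('z',-S[2]).apply(P-[S[0],S[1],0])
c=cal('wrist');a=arm.get_image('wrist');b=np.load('w12.npy')
print('changed px',(np.abs(a.astype(int)-b).max(2)>40)[:180].sum())
h=cv2.cvtColor(a,cv2.COLOR_BGR2HSV)
for y in(30,45,60,75,85,95,105):
    print(y,[tuple(int(v) for v in h[y,x]) for x in(381,391,397,403,407,411,415,419,425)])
for y in(30,45,60,70):
    print(y,[tuple(int(v) for v in h[y,x]) for x in(265,272,276,279,282,285,288,292)])
E
```

```text
t 29.95 tcp [ 437.5 -104.2  206.1] F [-0.2 -0.5 -0.1] w 24.0 g 0.0
yaw(y) 3.048 roll y.z -0.002 pitch 1.171
changed px 2388
30 [(28, 21, 191), (13, 174, 151), (17, 131, 70), (15, 145, 93), (16, 135, 89), (15, 136, 75), (16, 142, 111), (18, 143, 171), (18, 142, 196)]
45 [(24, 39, 155), (13, 174, 136), (17, 124, 66), (18, 131, 78), (16, 128, 78), (16, 136, 77), (17, 149, 169), (19, 138, 205), (22, 74, 180)]
60 [(16, 47, 125), (14, 174, 148), (15, 132, 79), (16, 117, 76), (17, 132, 79), (18, 137, 99), (17, 144, 200), (19, 137, 206), (31, 32, 176)]
75 [(16, 48, 91), (14, 173, 159), (14, 158, 102), (17, 124, 74), (17, 129, 75), (16, 147, 158), (19, 135, 191), (18, 142, 200), (14, 132, 52)]
85 [(21, 55, 92), (13, 173, 155), (13, 169, 127), (15, 136, 73), (15, 135, 85), (17, 144, 161), (17, 147, 182), (17, 149, 147), (14, 150, 75)]
95 [(16, 49, 126), (13, 172, 168), (14, 172, 157), (16, 133, 73), (15, 133, 98), (17, 136, 118), (17, 146, 117), (14, 160, 105), (13, 172, 157)]
105 [(18, 43, 136), (13, 175, 159), (14, 172, 148), (15, 155, 132), (13, 164, 137), (13, 172, 145), (13, 172, 156), (14, 177, 163), (14, 174, 164)]
30 [(14, 186, 163), (14, 176, 103), (16, 150, 158), (18, 143, 194), (19, 143, 203), (17, 146, 184), (14, 172, 150), (14, 178, 165)]
45 [(14, 183, 148), (13, 163, 86), (16, 155, 156), (17, 140, 206), (18, 139, 204), (16, 145, 183), (14, 171, 134), (14, 184, 144)]
60 [(15, 110, 171), (16, 40, 154), (16, 129, 162), (18, 142, 203), (18, 139, 202), (17, 145, 183), (18, 28, 183), (24, 13, 198)]
70 [(18, 47, 199), (16, 56, 113), (15, 117, 105), (16, 147, 130), (17, 149, 137), (16, 139, 121), (18, 56, 177), (19, 43, 200)]
```

```bash
cat > cmp.py <<'E'
from h import *
a=arm.get_image('wrist');s=arm.get_image('scene');print(arm.read_state()['clock'],arm.read_state()['position'].round(1))
import os
if os.path.exists('p.npz'):
    z=np.load('p.npz');f=lambda u,v:int((np.abs(u.astype(int)-v).max(2)>25).sum())
    print('diff wrist',f(a[:180],z['a'][:180]),'scene',f(s,z['s']))
np.savez('p.npz',a=a,s=s)
E
python3 cmp.py; python3 jog.py '{"x": [0,0,0],"y": [0,0,0],"z": [0,0,0],"rx": [0,0,0],"ry": [0,0,0],"rz": [0,0,0]}'>/dev/null; python3 cmp.py; python3 jog.py '{"x": [0,0,0],"y": [0,0,0],"z": [0,0,0],"rx": [0,0,0],"ry": [0,0,0],"rz": [0,0,0]}'>/dev/null; python3 cmp.py
```

```text
30.1 [ 437.5 -104.1  206.3]
30.5 [ 437.5 -104.1  206.3]
diff wrist 1 scene 4
30.9 [ 437.5 -104.1  206.2]
diff wrist 0 scene 5
```

Everything is still, and both hangers are where they should be. Handing in.

```bash
python3 -c "
from bench import arm
print(arm.job_done())"
```

```text
the job is handed in; nothing more can be done
None
```

Both hangers hang still on the rail, square across it: the long one within about 1 mm of the tray's centre line and the short one within about 1 mm of the dish's, by my wrist-camera measurements. I handed the job in at about 31 s, with the robot clear of everything.

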